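# Ready the warm holding tray: spread the tubs, set the air slot with a feeler gauge

## Robot

A 6-joint arm with a two-finger parallel gripper is mounted at the origin on the work surface. World frame = base frame: x ahead of the robot, y to its left, z up, the work surface at z = 0. Lengths are in mm, angles in rad, forces in N, time in s.
With the tool pointing down it reaches from about 350 to 875 mm from the base axis. Payload 4.2 kg.
Tool frame: the origin (TCP) lies at the very end of the fingers, on their centre line; the grasp point (between the pads) lies 19 mm behind it (arm.grip_point_offset is the distance from the TCP to the grasp point, in mm); z points along the fingers, y is the direction in which the jaws open and shut (so a half turn about z gives the same grasp; the last joint's range is limited). The gripper opens to 85 mm and grips with 20 to 120 N. Pads are 22 mm wide; open, the fingers measure 114 mm over their backs; the gripper's body (76 mm by 85 mm) begins 54 mm behind the grasp point. The pads swing forward as they close: fully open they stand 13 mm farther back than shut.
Start: joints at [1.528, 0.385, 0.008, 0, -1.194, -0.259], TCP at [185.742, 596.74, 231.312] pointing down, gripper open.
Joint ranges: [-3.14, 3.14], [-1.21, 2.06], [-1.07, 1.41], [-3.16, 2.05], [-2.99, -0.16], [-3.1, 3.1]. Speed limits (rad/s): [2.79, 2.79, 3.14, 3.14, 3.14, 3.14].

## Interface

Orientations are given as a unit quaternion [x, y, z, w].
In Python, from bench import arm gives the robot as it stands.
- The arm moves only by the tool drive_tool, never from a script. Its argument "steps" is a list of rows, each a list of 5 numbers: the shift along the tool's x, y, z in m, then the turn about the tool's z in degrees, then the finger opening in m, from 0 to 0.0854. A call has 1 to 20 rows; each row shifts and turns the commanded pose from where the row before left it, along the tool's axes as they then stand; what a row does not reach is not made up. A row lasts 1/10 s, in which the tool goes at most 50 mm and 8.59 degrees, less where a joint would pass 70% of its speed; a pose out of reach is approached as far as the arm can. A call is refused whole if a number of a shift passes 0.05 or a number of a turn 8.59, either way. A call with a gripper value outside its range is refused whole. The fingers move at their own pace and stop on an object; the grip force is fixed at half the most. Time passes only in rows, so rows that do not move let the fingers close. It gives the time, the measured TCP pose, the force and the opening at its end, in the units of the state.
- arm.read_state(): the state, without advancing time (a new reading comes with each control period).
- arm.get_image(name): name is "side" or "top" or "wrist"; returns (picture, depth): 384x512x3 uint8, blue, green, red; 384x512 float32, mm along the optical axis (not along the pixel's ray), 0 where there is no reading.
- arm.camera_params(name): a dict with "K" (3x3 intrinsics, pixels), "dist" ([k1, k2, p1, p2, k3] as OpenCV has them; the pictures are not rectified), "world_to_cam" (4x4, takes a point from world to camera coordinates); the wrist camera has in their place "mount" (4x4, takes a point from camera to tool coordinates, whose origin is the TCP and whose axes are the flange's). Camera axes: x right, y up, looking along -z (the intrinsics and any distortion apply to the point x, -y, -z); pixel columns grow to the right and rows downward; lengths in mm; the calibration is good to about 2 mm. A picture is of the moment at which its call begins: read the wrist's pose just before it. camera_params takes no time and is no camera call.
- arm.job_done(): hands the job in, once; it reports no verdict.
The state is a dict: "clock": time; "joints": joint angles; "joint_vel": joint speeds; "joint_efforts": joint torques, N m; "position": TCP position; "ee_rot": TCP orientation; "contact_force": force on the tool from outside, world axes, zero at the start; "wrist_torque": the same for the moment, N m; "gripper_width": finger opening in mm.
Only numpy, scipy, OpenCV 4.12 (cv2) and the standard library are available. Lean on these libraries where they do the work, as an engineer would, in place of code of your own. Each camera call takes 0.05 s, during which the arm holds its last target.

## Task

Get the warm holding tray ready for the lunch pick-up. Spread the heaped food tubs over the tray in a single layer, all upright on its floor with at least 25 mm clear between any two, so that warm air can pass, and set the blower's dial so that the feeler blade, slid into the air slot by at least 30 mm, moves with a light drag, neither loose nor tight. Then lay the gauge back on its cork mat, leave the dial as set, and do not disturb the other things on the counter.

Things in the scene. Friction and masses are not known exactly. Their poses are not given: they have to be found in the camera images.
- tray: Shallow open metal holding tray, fixed, 280 mm (its x) by 360 mm (its y); floor 4 mm above the table, rim 12 mm above the table and 4 mm thick. Origin: centre of its underside, on the table.
- tub_a: A squat round lidded food tub of brown board with a black lid, a plain upright cylinder 62 mm across and 44 mm high, 0.12 kg. Origin: centre of its underside, z up. Some tubs may be absent in a run (None). Starts on the tray's floor, touching its neighbours in the heap.
- tub_b: A squat round lidded food tub of brown board with a black lid, a plain upright cylinder 62 mm across and 44 mm high, 0.12 kg. Origin: centre of its underside, z up. Some tubs may be absent in a run (None). Starts on the tray's floor, touching its neighbours in the heap.
- tub_c: A squat round lidded food tub of brown board with a black lid, a plain upright cylinder 62 mm across and 44 mm high, 0.12 kg. Origin: centre of its underside, z up. Some tubs may be absent in a run (None). Starts on the tray's floor, touching its neighbours in the heap.
- tub_d: A squat round lidded food tub of brown board with a black lid, a plain upright cylinder 62 mm across and 44 mm high, 0.12 kg. Origin: centre of its underside, z up. Some tubs may be absent in a run (None). Starts standing on another tub, in the heap.
- tub_e: A squat round lidded food tub of brown board with a black lid, a plain upright cylinder 62 mm across and 44 mm high, 0.12 kg. Origin: centre of its underside, z up. Some tubs may be absent in a run (None). Starts standing on another tub, in the heap.
- tub_f: A squat round lidded food tub of brown board with a black lid, a plain upright cylinder 62 mm across and 44 mm high, 0.12 kg. Origin: centre of its underside, z up. Some tubs may be absent in a run (None). Starts on the tray's floor, touching its neighbours in the heap.
- gauge: Loose feeler gauge, 0.12 kg. An upright black block handle, 50 mm (x) by 18 mm (y) by 45 mm high, and a flat steel blade 6 mm thick and 30 mm wide that leaves the foot of the handle's front and reaches to x = 130 mm, its underside level with the handle's. Origin: centre of the handle's underside; +x points along the blade to the tip, z up. Balances about 45 mm ahead of the origin; can be held by the sides of the handle from above.
- gauge_tip (a point): The rounded end of the blade, at mid thickness: 130 mm ahead of the gauge's origin, 3 mm above its underside.
- gauge_mid (a point): Middle of the gauge's length at its underside: 50 mm ahead of its origin.
- mat: Brown cork mat, fixed, 180 mm (its x) by 90 mm (its y), 4 mm thick, the gauge's place. Origin: centre of its underside, on the table.
- blower: Grey warm-air blower box, fixed, 140 mm deep, 180 mm wide and 130 mm high, with an air slot low in its front (facing its -x) and a dial on top. Its floor plate, top 20 mm above the table, sticks out 60 mm ahead of the box's front panel. Origin: centre of its underside, 50 mm behind the front panel; +x points from the front into the box.
- slot_mouth (a point): A point on the top of the blower's floor plate, exactly below the flap's front edge in the middle of the slot, 75 mm ahead of the blower's origin and 35 mm behind the front edge of the floor plate. Its +x points into the slot (level), z up. The slot is 156 mm wide and the way in from the front is clear.
- flap_edge (a point): Underside of the flap at its front edge, above slot_mouth; its height above that point is the open gap (with no blade in). The gap starts wider than the blade, 7 to 13 mm. Ahead of this edge a lip slopes up by 10 mm over 28 mm as a lead-in.
- flap: The sprung aluminium flap, upper jaw of the slot, 130 mm wide, 50 mm deep (in x). A blade thicker than the gap pushes it straight up, against about 0.6 N of weight plus 1.5 N per mm; the drag felt on the blade is roughly equal to that press while it slides, less than half of it once at rest. Light drag: the gap, with no blade in, is 1.3 to 5 mm (the blade is 6), and the flap presses the sliding blade with 1.2 to 12 N.
- dial (a joint): The dial on the blower's top, 0 to 2.2 rad; grows clockwise seen from above, which lowers the flap by 5 mm per radian (turning back raises it). Stays where it is left. The height of the flap at a given reading differs from run to run by up to 1.5 mm either way.
- dial_grip (a point): On the dial's vertical axis at the height to grip the upright bar across the dial. The bar is 61 mm long (the point's x), 14 mm wide, and rises from 23 mm below this point to 7 mm above it; the dial turns with it.
- clam_1: Bystander: black and clear lidded meal box 110 x 90 x 45 mm. Origin: centre of its underside.
- clam_2: Bystander: another meal box like it.
- sauce: Bystander: red sauce bottle, 54 mm across, 130 mm high. Origin: centre of its underside.
- jar: Bystander: glass jar, 54 mm across, 75 mm high. Origin: centre of its underside.
- can: Bystander: can, 66 mm across, 100 mm high. Origin: centre of its underside.
- scoop: Bystander: black spatula, 160 mm long, lying along its x.
Things that resemble listed ones, but are neither listed nor needed, are in the scene too. There is more than one size of the mat; the job needs the larger.

How it is judged:
By the outcome, as a careful person would: the job done as asked, in the order asked, and still so for the second after the job is handed in, with the robot touching nothing.
Of tub_d, tub_e, tub_f only 1 to 3 are there at a start; the rules pass over those that are not, and their reading is None.
At some moment in a run one of gauge, tub_b may be knocked a few centimetres aside while the robot is not near it.
Once in a run the grip may slacken for a moment while it holds something.
It also fails if it takes over 210 s, if anything falls off the work surface, if the arm or the gripper's body presses on something with over 40 N, if the wrist force passes 120 N, or if a joint passes its speed limit or range.

## Working session

There is one attempt and no reset: what is moved stays moved. The work goes in short steps, Python scripts to look and compute and a tool call to move; the robot and the scene stay as the last step left them, time stands still between calls to the robot, and variables do not carry over. Pictures are saved under pics/ and viewed, and the job is handed in when it is done.

Besides the shell and the picture viewer there is one more tool, called after ">>>" as name(argument=value, ...) on one line, values as JSON. drive_tool: Moves the arm, as the interface text tells. Its arguments: {"type":"object","properties":{"steps":{"type":"array"}},"required":["steps"]}

```bash
ls; mkdir -p pics; cat > h.py <<'E'
import numpy as np, cv2
from bench import arm
from scipy.spatial.transform import Rotation as R
def cam(name):
    p=arm.camera_params(name); K=np.array(p["K"],float); d=np.array(p["dist"],float)
    if name=="wrist":
        s=arm.read_state(); T=np.eye(4); T[:3,:3]=R.from_quat(s["ee_rot"]).as_matrix(); T[:3,3]=s["position"]
        M=T@np.array(p["mount"],float); W=np.linalg.inv(M)
    else: W=np.array(p["world_to_cam"],float)
    return K,d,W
def shot(name,fn=None):
    c=cam(name); im,dep=arm.get_image(name)
    if fn: cv2.imwrite("pics/"+fn,im); np.savez("pics/"+fn+".npz",im=im,dep=dep,K=c[0],d=c[1],W=c[2])
    return im,dep,c
def load(fn):
    z=np.load("pics/"+fn+".npz"); return z["im"],z["dep"],(z["K"],z["d"],z["W"])
def ray(c,uv):
    K,d,W=c; n=cv2.undistortPoints(np.array(uv,float).reshape(-1,1,2),K,d).reshape(-1,2)
    v=np.c_[n[:,0],-n[:,1],-np.ones(len(n))]; M=np.linalg.inv(W)
    return M[:3,3],v@M[:3,:3].T
def onz(c,uv,z):
    o,v=ray(c,uv); return o+v*((z-o[2])/v[:,2])[:,None]
def cloud(c,dep):
    h,w=dep.shape; u,v=np.meshgrid(np.arange(w),np.arange(h))
    o,r=ray(c,np.c_[u.ravel(),v.ravel()]); P=o+r*dep.reshape(-1,1); P[dep.ravel()<=0]=np.nan
    return P.reshape(h,w,3)
def proj(c,P):
    K,d,W=c; P=np.atleast_2d(P); q=P@W[:3,:3].T+W[:3,3]; q=q*[1,-1,-1]
    return cv2.projectPoints(q,np.zeros(3),np.zeros(3),K,d)[0].reshape(-1,2)
E
python3 - <<'E'
from h import *
print(arm.read_state())
for n in ("top","side","wrist"):
    im,dep,c=shot(n,n+"0.png"); print(n,np.linalg.inv(c[2])[:3].round(2).tolist(),c[0].round(1).tolist(),(dep>0).mean())
E
```

```text
pics
{'clock': 0.0, 'joints': array([ 1.52758912e+00,  3.85572591e-01,  6.63932290e-03, -5.15124344e-04,
       -1.19397688e+00, -2.58595950e-01]), 'joint_vel': array([-7.06154120e-04,  9.62715556e-04,  1.12907364e-04, -2.44522417e-05,
        3.45411846e-04,  6.18662866e-04]), 'joint_efforts': array([-6.01189004e-05, -3.92287445e+01,  1.88394374e+01,  4.18610260e+00,
       -4.71058287e-03, -2.58818513e-07]), 'position': array([185.58319288, 596.21119179, 230.2147792 ]), 'ee_rot': array([ 9.88621076e-01, -1.50423384e-01, -1.24400741e-04,  1.07652016e-03]), 'contact_force': array([ 0.07777934, -0.13269227,  0.14791111]), 'wrist_torque': array([-0.0275674 , -0.04251212, -0.02972438]), 'gripper_width': 85.19006396639509}
top [[0.02, 0.99, -0.13, 320.38], [-1.0, 0.02, 0.01, 58.68], [0.01, 0.13, 0.99, 1487.63]] [[475.3, 0.0, 256.6], [0.0, 475.3, 193.7], [0.0, 0.0, 1.0]] 0.995880126953125
side [[0.82, 0.3, -0.49, -241.4], [-0.57, 0.42, -0.71, -1004.41], [-0.01, 0.86, 0.51, 915.3]] [[459.2, 0.0, 254.9], [0.0, 459.2, 189.0], [0.0, 0.0, 1.0]] 0.995758056640625
wrist [[-0.3, 0.91, 0.3, 262.83], [-0.95, -0.28, -0.09, 571.81], [0.0, -0.31, 0.95, 371.83]] [[273.7, 0.0, 255.7], [0.0, 273.7, 195.9], [0.0, 0.0, 1.0]] 0.9960276285807291
```

```bash
python3 - <<'E'
from h import *
for n in ("top","side"):
    im,dep,c=load(n+"0.png"); cv2.imwrite("pics/%s0b.png"%n,cv2.resize(im,(800,600),interpolation=cv2.INTER_CUBIC))
E
```

```text
(no output)
```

View pics/top0b.png

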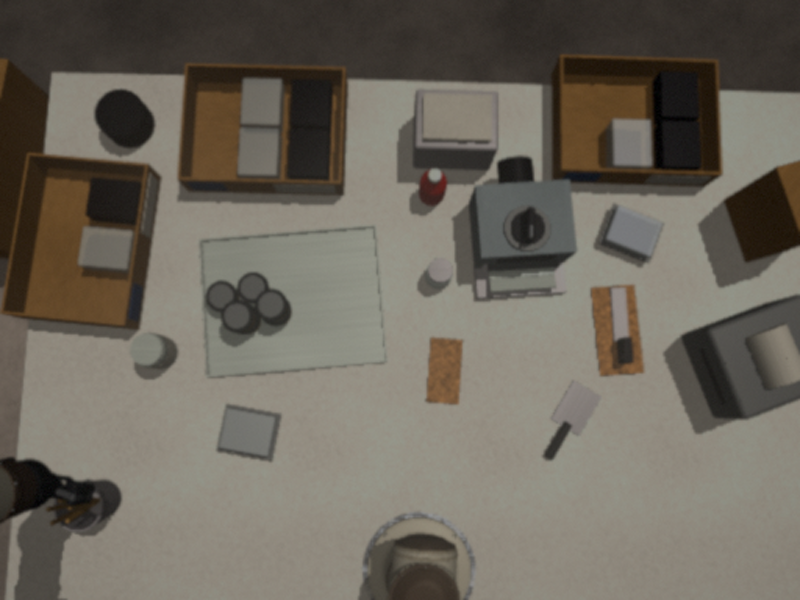

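View pics/side0b.png

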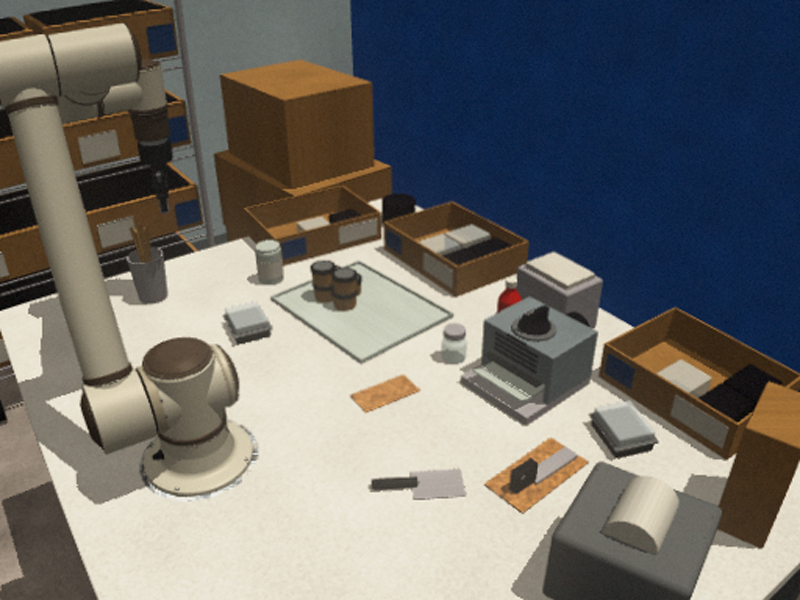

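View pics/wrist0.png

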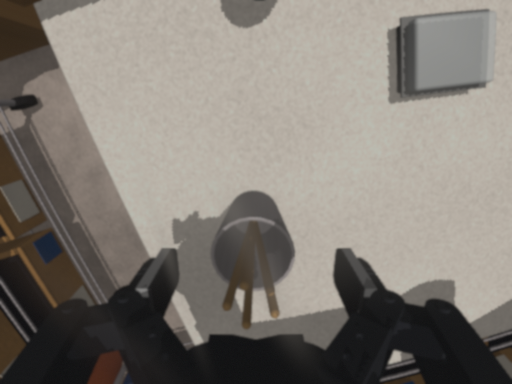

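Top view: the tub heap is on the tray at about (248,302) of 800x600. The blower with the dial is at (525,228), and the gauge lies on the larger mat at (617,330). A smaller mat is at (445,370), and the look-alike dark machine at (750,355) isn't needed. Next I'll measure.

```bash
python3 - <<'E'
from h import *
im,dep,c=load("top0.png"); P=cloud(c,dep)
s=512/800
def crop(n,x0,y0,x1,y1,k):
    x0,y0,x1,y1=[int(v*s) for v in (x0,y0,x1,y1)]
    a=im[y0:y1,x0:x1]; a=cv2.convertScaleAbs(a,alpha=1.6); return cv2.resize(a,None,fx=k,fy=k,interpolation=cv2.INTER_CUBIC)
a=crop("",190,220,400,390,3.5); b=crop("",580,270,660,390,5); d=crop("",460,160,590,310,5)
H=600;W=0
can=np.zeros((420+420,800,3),np.uint8)
def put(x,y,i): can[y:y+i.shape[0],x:x+i.shape[1]]=i[:can.shape[0]-y,:can.shape[1]-x]
put(0,0,a); put(480,0,b); put(0,420,d); cv2.imwrite("pics/crops.png",cv2.resize(can,(571,600)))
# heap
sub=P[140:245,120:250]
z=sub[...,2]
for lo,hi in ((30,70),(70,120)):
    m=((z>lo)&(z<hi)).astype(np.uint8); n,l,st,ce=cv2.connectedComponentsWithStats(m)
    for i in range(1,n):
        if st[i,4]>20:
            q=sub[l==i]; print("heap",lo,st[i],q.min(0).round(),q.max(0).round(),np.median(q,0).round(1))
# table z check
print(np.nanmedian(P[250:300,150:250,2]), np.nanmedian(P[165:200,200:235,2]))
# gauge
sub=P[175:245,375:415]; z=sub[...,2]
for lo,hi in ((2,6),(7,14),(30,60)):
    m=(z>lo)&(z<hi); q=sub[m]; print("mat",lo,m.sum(),q.min(0).round(),q.max(0).round(),q.mean(0).round(1))
sub=P[110:195,295:370]; z=sub[...,2]
for lo,hi in ((15,30),(30,60),(120,135),(136,150),(150,190)):
    m=(z>lo)&(z<hi); q=sub[m]
    if len(q): print("blower",lo,m.sum(),q.min(0).round(),q.max(0).round(),np.median(q,0).round(1))
E
```

```text
heap 30 [ 11  34  41  26 570] [489. 309.  37.] [569. 430.  58.] [531.3 369.6  47.9]
heap 30 [48 53 18 15 69] [467. 264.  38.] [511. 315.  67.] [476.3 276.3  46.6]
heap 30 [33 55 13 19 72] [447. 324.  33.] [503. 360.  68.] [466.2 333.2  48.7]
heap 70 [ 43  45  21  21 344] [469. 264.  72.] [529. 324. 102.] [498.4 293.6  91.8]
heap 70 [ 21  52  22  21 349] [446. 328.  71.] [506. 389. 101.] [475.8 357.1  91.6]
1.3243397542362345 4.87985368939394
mat 2 893 [ 371. -454.    2.] [ 592. -327.    6.] [ 479.5 -387.1    4. ]
mat 7 600 [ 371. -452.    7.] [ 588. -327.   14.] [ 487.1 -389.3    9.7]
mat 30 125 [ 408. -409.   31.] [ 457. -388.   57.] [ 432.5 -396.5   47.2]
blower 15 471 [ 533. -307.   15.] [795. -86.  30.] [ 559.4 -167.8   21. ]
blower 30 701 [ 543. -301.   30.] [788. -87.  60.] [ 574.4 -189.6   40.8]
blower 120 2127 [ 592. -280.  120.] [750. -87. 135.] [ 678.2 -176.5  130.9]
blower 136 523 [ 597. -271.  136.] [740. -93. 150.] [ 650.2 -176.6  140.7]
blower 150 144 [ 619. -211.  150.] [ 680. -153.  181.] [ 647.6 -182.1  173.3]
```

View pics/crops.png

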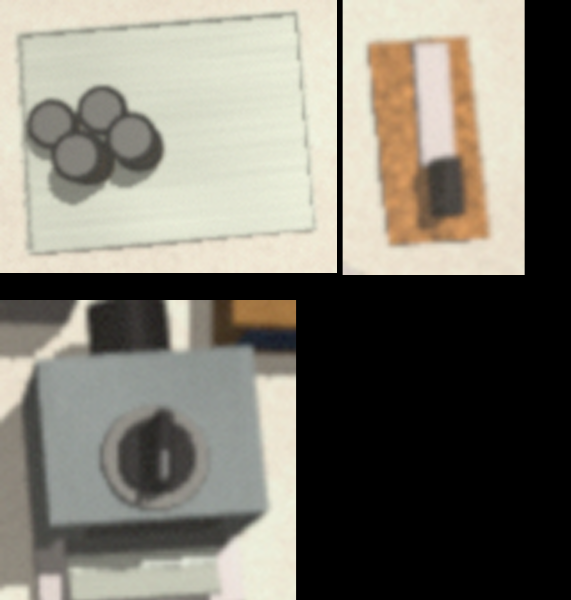

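The crops show two upper lids and two lower lids. As each upper tub stands on a hidden one, the heap has six tubs. The gauge is on the larger mat, with its handle at the low-x end. Next come precise fits.

```bash
python3 - <<'E'
from h import *
im,dep,c=load("top0.png"); P=cloud(c,dep)
g=cv2.cvtColor(im,cv2.COLOR_BGR2GRAY)
# lids by depth
sub=P.copy(); z=P[...,2]
reg=np.zeros(z.shape,bool); reg[140:245,120:250]=1
m=(reg&(z>30)&(z<58)).astype(np.uint8)
# lower lids: gray top discs
x0,y0=120,165; a=g[y0:y0+60,x0:x0+80]; a8=cv2.resize(a,None,fx=8,fy=8,interpolation=cv2.INTER_CUBIC); 
ci=cv2.HoughCircles(cv2.GaussianBlur(a8,(9,9),2),cv2.HOUGH_GRADIENT,1,100,param1=60,param2=20,minRadius=60,maxRadius=95)
if ci is not None:
    for q in ci[0]:
        uv=[(q[0]+.5)/8-.5+x0,(q[1]+.5)/8-.5+y0]; print(np.round(uv,1),q[2]/8, onz(c,uv,48).round(1),onz(c,uv,92).round(1), z[int(round(uv[1])),int(round(uv[0]))].round(1))
# tray corners (rim top at z=12): crop
hsv=cv2.cvtColor(im,cv2.COLOR_BGR2HSV)
sx=512/800
for n,(u,v) in dict(tl=(201,240),tr=(374,228),br=(385,360),bl=(208,377)).items():
    print(n,onz(c,[u*sx,v*sx],12).round(1))
# mats
for nm,(x0,y0,x1,y1) in dict(big=(370,175,420,245),small=(268,205,302,265)).items():
    h=hsv[y0:y1,x0:x1]; mk=((h[...,0]<22)&(h[...,1]>110)&(h[...,2]>70)).astype(np.uint8)
    ys,xs=np.nonzero(mk); pts=np.c_[xs+x0,ys+y0].astype(float); W=onz(c,pts,4)[:,:2]
    r=cv2.minAreaRect(W.astype(np.float32)); print(nm,len(xs),r)
# gauge handle & blade
q=P[175:245,375:415].reshape(-1,3); 
hd=q[(q[:,2]>42)&(q[:,2]<56)&(q[:,1]<-350)]; print("handle",len(hd),cv2.minAreaRect(hd[:,:2].astype(np.float32)),np.median(hd,0))
ga=hsv[175:245,375:415]; mk=(ga[...,1]<50)&(ga[...,2]>120)&(P[175:245,375:415,2]>6)&(P[175:245,375:415,2]<16)
ys,xs=np.nonzero(mk); W=onz(c,np.c_[xs+375,ys+175],10)[:,:2]
k=(W[:,1]>-420)&(W[:,1]<-360); print("blade",k.sum(),cv2.minAreaRect(W[k].astype(np.float32)))
# blower top
m=(abs(z-131)<5); m[:, :290]=0; m[:,380:]=0; m[200:]=0;m[:100]=0
m=cv2.morphologyEx(m.astype(np.uint8),cv2.MORPH_OPEN,np.ones((3,3)));q=P[m>0]
ys,xs=np.nonzero(m);W=onz(c,np.c_[xs,ys],130)[:,:2]; print("box",len(W),cv2.minAreaRect(W.astype(np.float32)))
m=(z>165)&(z<185);m[:, :290]=0; m[:,380:]=0; m[200:]=0;m[:100]=0
ys,xs=np.nonzero(m);W=onz(c,np.c_[xs,ys],np.median(z[m]))[:,:2]; print("bar",np.median(z[m]),len(W),cv2.minAreaRect(W.astype(np.float32)),W.mean(0))
E
```

```text
tl [[636.8 453.8  12. ]]
tr [[670.5 104.1  12. ]]
br [[403.2  74.8  12. ]]
bl [[361.1 423.7  12. ]]
big 886 ((475.89312744140625, -389.89208984375), (174.73770141601562, 85.4942398071289), 5.3144731521606445)
small 752 ((386.1463623046875, -42.550048828125), (59.37440872192383, 122.49581146240234), 87.16452026367188)
handle 104 ((433.04833984375, -398.21099853515625), (46.788169860839844, 19.52907371520996), 3.464897871017456) [ 433.13105041 -397.51872025   49.55476633]
blade 259 ((480.02459716796875, -386.90765380859375), (44.3421516418457, 218.2194366455078), 89.25507354736328)
box 1762 ((669.1746215820312, -183.16845703125), (142.9148406982422, 180.9278564453125), 5.295180797576904)
bar 174.77296193927464 107 ((649.3699340820312, -181.67538452148438), (14.22316837310791, 61.233558654785156), 89.90377807617188) [ 649.69461604 -183.0906086 ]
```

```bash
cat >> h.py <<'E'
def st():
    s=arm.read_state(); M=R.from_quat(s["ee_rot"]).as_matrix(); yaw=np.degrees(np.arctan2(M[1,0],M[0,0]))
    return s,np.array(s["position"]),M,yaw
def go(x,y,z,yaw=None):
    s,p,M,yw=st(); d=M.T@(np.array([x,y,z])-p)/1000
    print("t %.1f tcp"%s["clock"],p.round(1),"yaw %.1f w %.1f F"%(yw,s["gripper_width"]),np.round(s["contact_force"],1),"| delta tool m",d.round(4),"turn deg",None if yaw is None else round((yw-yaw+180)%360-180,1))
E
python3 -c "
from h import *
go(420,300,320,0)"
```

```text
t 0.1 tcp [185.6 596.4 230.5] yaw -17.3 w 85.4 F [ 0.7  0.4 -0.6] | delta tool m [ 0.3119  0.2134 -0.0891] turn deg -17.3
```

>>> drive_tool(steps=[[0.039,0.0267,-0.0112,0,0.085],[0.039,0.0267,-0.0112,0,0.085],[0.039,0.0267,-0.0112,0,0.085],[0.039,0.0267,-0.0112,0,0.085],[0.039,0.0267,-0.0112,0,0.085],[0.039,0.0267,-0.0112,0,0.085],[0.039,0.0267,-0.0112,0,0.085],[0.039,0.0267,-0.0112,0,0.085],[0,0,0,-5.8,0.085],[0,0,0,-5.8,0.085],[0,0,0,-5.7,0.085],[0,0,0,0,0.085],[0,0,0,0,0.085]])

```text
clock: 1.45
position: [420.0, 300.0, 320.7]
ee_rot: [1.0, -0.001, -0.0, 0.0]
contact_force: [-0.4, -0.2, -0.1]
gripper_width: 85.2
```

```bash
python3 -c "
from h import *
go(420,300,320,0)
im,dep,c=shot('wrist','w1.png'); print(arm.read_state()['joints'].round(2))
cv2.imwrite('pics/w1b.png',cv2.resize(cv2.convertScaleAbs(im,alpha=1.4),(800,600)))"
```

```text
t 1.4 tcp [420.  300.  320.7] yaw -0.1 w 85.2 F [-0.4 -0.2 -0.1] | delta tool m [-0.     -0.      0.0007] turn deg -0.1
[ 0.94  0.14 -0.1  -0.   -1.33  0.63]
```

View pics/w1b.png

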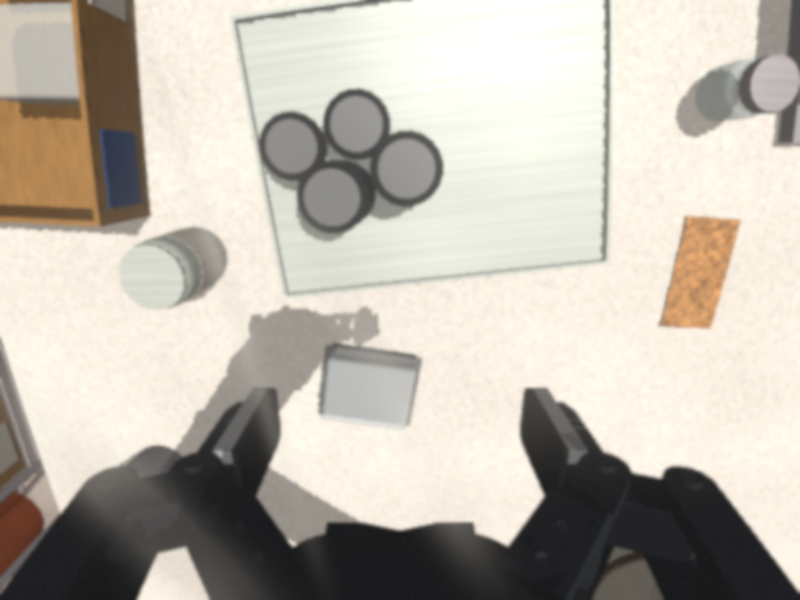

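The wrist view shows four lids: lower at (293,146) and (357,124), upper at (333,197) and (407,168). The tray corners are visible at (237,20), (288,293) and (605,260). I'll fit the lids and the corners.

```bash
cat > lids.py <<'E'
from h import *
def lids(fn,roi):
    im,dep,c=load(fn); P=cloud(c,dep); g=cv2.cvtColor(im,cv2.COLOR_BGR2GRAY); hsv=cv2.cvtColor(im,cv2.COLOR_BGR2HSV)
    x0,y0,x1,y1=roi; out=[]
    gi=g[y0:y1,x0:x1]; z=P[y0:y1,x0:x1,2]
    m=((gi>50)&(gi<115)&(z>35)).astype(np.uint8); m=cv2.morphologyEx(m,cv2.MORPH_OPEN,np.ones((3,3)))
    n,l,s,ce=cv2.connectedComponentsWithStats(m)
    for i in range(1,n):
        if s[i,4]<80: continue
        co=cv2.findContours((l==i).astype(np.uint8),cv2.RETR_EXTERNAL,cv2.CHAIN_APPROX_NONE)[0][0].reshape(-1,2)+[x0,y0]
        zz=np.nanmedian(z[l==i]); zt=48 if zz<65 else 92
        W=onz(c,co,zt)[:,:2]; A=np.c_[2*W,np.ones(len(W))]; q=np.linalg.lstsq(A,(W**2).sum(1),rcond=None)[0]; r=np.sqrt(q[2]+q[0]**2+q[1]**2)
        out.append((q[0],q[1],zt)); print("lid px",(ce[i]+[x0,y0]).round(1),"area",s[i,4],"z %.1f"%zz,"xy",q[:2].round(1),"r %.1f"%r, "res %.1f"%np.abs(np.hypot(*(W-q[:2]).T)-r).max())
    return out
E
python3 - <<'E'
from lids import *
L=lids("w1.png",(140,40,310,165))
im,dep,c=load("w1.png"); s=.64
for n,uv in dict(tl=(237,20),bl=(288,293),br=(605,260),tr=(607,-3)).items(): print(n,onz(c,[uv[0]*s,uv[1]*s],12 if n!="xx" else 0).round(1))
E
```

```text
lid px [223.3 102.4] area 6241 z 88.2 xy [503.1 339.7] r 50.4 res 46.7
tl [[634.2 451.   12. ]]
bl [[367.  422.7  12. ]]
br [[403.3  76.4  12. ]]
tr [[654.2 105.4  12. ]]
```

```bash
sed -i 's/(gi>50)&(gi<115)&(z>35)/(gi>TH)\&(gi<150)\&(z>35)/; s/^def lids/TH=68\ndef lids/' lids.py; python3 - <<'E'
from lids import *
im,dep,c=load("w1.png"); g=cv2.cvtColor(im,cv2.COLOR_BGR2GRAY); print(g[93,165:240:2])
import lids as l
for t in (68,80): l.TH=t; print(t); l.lids("w1.png",(140,40,310,165))
E
```

```text
[106  62  74  98 102 102 102 102 102 102 102 101 102 102 102 102 102 101
  99  71  51  51  72  78  56  56  76  95 103 104 105 106 105 106 107 105
  97  74]
68
lid px [227.8  78.8] area 1030 z 46.8 xy [537.2 338.4] r 24.3 res 1.8
lid px [185.8  93.1] area 982 z 46.8 xy [518.7 399.6] r 24.2 res 4.1
lid px [260.  107.4] area 1215 z 90.8 xy [498.1 293.7] r 24.4 res 2.4
lid px [211.8 126.1] area 1121 z 90.8 xy [474.8 357.4] r 24.2 res 1.8
80
lid px [227.7  78.8] area 960 z 46.9 xy [537.2 338.7] r 23.4 res 1.0
lid px [185.9  93. ] area 907 z 46.9 xy [518.8 399.4] r 23.2 res 3.1
lid px [260.  107.5] area 1125 z 90.9 xy [498.1 293.8] r 23.5 res 1.5
lid px [211.8 126. ] area 1041 z 90.9 xy [475.  357.4] r 23.3 res 1.1
```

>>> drive_tool(steps=[[0.039,0.003,0.01,0,0.085],[0.039,0.003,0.01,0,0.085],[0,0,0.03,7.5,0.085],[0,0,0.03,7.5,0.085],[0,0,0.03,7.5,0.085],[0,0,0.03,7.5,0.085],[0,0,0.03,7.5,0.085],[0,0,0.03,7.5,0.085],[0,0,0,0,0.085]])

```text
clock: 2.4
position: [495.6, 292.2, 116.5]
ee_rot: [0.924, -0.383, -0.002, 0.004]
contact_force: [0.8, -0.4, -1.1]
gripper_width: 85.0
```

```bash
python3 -c "
from h import *
go(498,294,56,-45)"
```

```text
t 2.4 tcp [495.6 292.2 116.5] yaw -45.1 w 85.0 F [ 0.8 -0.4 -1.1] | delta tool m [ 0.0005 -0.0036  0.0605] turn deg -0.1
```

>>> drive_tool(steps=[[0,-0.002,0.02,0,0.085],[0,0,0.02,0,0.085],[0,0,0.02,0,0.085],[0,0,0,0,0.085],[0,0,0,0,0.05],[0,0,0,0,0.05],[0,0,0,0,0.05],[0,0,0,0,0.05],[0,0,0,0,0.05],[0,0,0,0,0.05],[0,0,-0.01,0,0.05],[0,0,-0.01,0,0.05],[0,0,-0.005,0,0.05],[0,0,0,0,0.05]])

```text
clock: 3.8
position: [500.0, 295.9, 87.1]
ee_rot: [0.924, -0.383, 0.0, -0.001]
contact_force: [1.0, 0.5, -0.6]
gripper_width: 60.4
```

```bash
python3 -c "
from h import *
go(461,137,80,-45)"
```

```text
t 3.8 tcp [500.  295.9  87.1] yaw -45.0 w 60.4 F [ 1.   0.5 -0.6] | delta tool m [0.0847 0.14   0.0068] turn deg 0.0
```

>>> drive_tool(steps=[[0.0121,0.02,0,0,0.05],[0.0121,0.02,0,0,0.05],[0.0121,0.02,0,0,0.05],[0.0121,0.02,0,0,0.05],[0.0121,0.02,0,0,0.05],[0.0121,0.02,0,0,0.05],[0.0121,0.02,0,0,0.05],[0,0,0,0,0.05],[0,0,0.016,0,0.05],[0,0,0.016,0,0.05],[0,0,0.016,0,0.05],[0,0,0.016,0,0.05],[0,0,0,0,0.05],[0,0,0,0,0.05],[0,0,0,0,0.05]])

```text
clock: 5.3
position: [460.8, 136.9, 22.4]
ee_rot: [0.924, -0.382, 0.0, -0.0]
contact_force: [0.5, 0.4, -1.1]
gripper_width: 60.3
```

```bash
python3 -c "
from h import *
go(461,137,80,-45)
shot('wrist','w2.png')"
```

```text
t 5.3 tcp [460.8 136.9  22.4] yaw -45.0 w 60.3 F [ 0.5  0.4 -1.1] | delta tool m [ 0.0001 -0.0002 -0.0576] turn deg 0.0
```

View pics/w2.png

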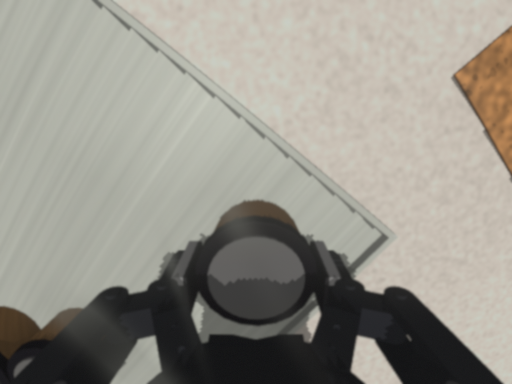

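The tub is held at (258,278), inside the tray corner at (390,235).

>>> drive_tool(steps=[[0,0,0.0015,0,0.05],[0,0,0.0015,0,0.05],[0,0,0.001,0,0.05],[0,0,0,0,0.05]])

```text
clock: 5.75
position: [460.6, 136.7, 19.3]
ee_rot: [0.924, -0.382, 0.0, -0.0]
contact_force: [-3.4, -0.6, 10.2]
gripper_width: 60.3
```

>>> drive_tool(steps=[[0,0,0,0,0.085],[0,0,0,0,0.085],[0,0,0,0,0.085],[0,0,-0.025,0,0.085],[0,0,-0.025,0,0.085],[0,0,-0.025,0,0.085],[0,0,-0.027,0,0.085],[-0.0182,-0.0208,0,0,0.085],[-0.0182,-0.0208,0,0,0.085],[-0.0182,-0.0208,0,0,0.085],[-0.0182,-0.0208,0,0,0.085],[-0.0182,-0.0208,0,0,0.085],[-0.0182,-0.0208,0,0,0.085],[-0.0182,-0.0208,0,0,0.085],[-0.0182,-0.0208,0,0,0.085],[0,0,0,0,0.085],[0,0,0,0,0.085]])

```text
clock: 7.45
position: [474.7, 357.3, 119.2]
ee_rot: [0.924, -0.382, -0.0, 0.001]
contact_force: [0.2, -0.3, -0.1]
gripper_width: 85.1
```

```bash
python3 -c "
from h import *
go(475,357.4,58,-45)
im,_,_=shot('top','t2.png')
cv2.imwrite('pics/t2b.png',cv2.resize(im[130:260,110:260],None,fx=4,fy=4,interpolation=2))"
```

```text
t 7.5 tcp [474.7 357.3 119.2] yaw -45.0 w 85.1 F [ 0.2 -0.3 -0.1] | delta tool m [ 0.0001 -0.0004  0.0612] turn deg 0.0
```

View pics/t2b.png

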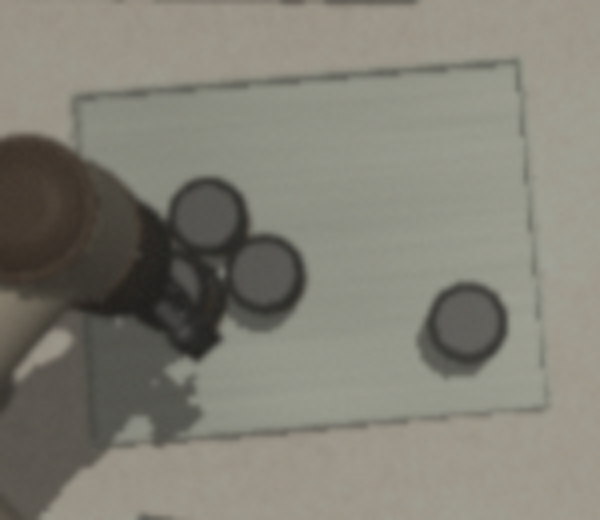

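The first tub stands upright at (467,322). The hidden tub B1 shows at (265,272). I'll pick the second upper tub now.

>>> drive_tool(steps=[[0,0,0.02,0,0.085],[0,0,0.02,0,0.085],[0,0,0.02,0,0.085],[0,0,0.001,0,0.085],[0,0,0,0,0.05],[0,0,0,0,0.05],[0,0,0,0,0.05],[0,0,0,0,0.05],[0,0,0,0,0.05],[0,0,0,0,0.05],[0,0,-0.01,0,0.05],[0,0,-0.01,0,0.05],[0,0,-0.007,0,0.05],[0,0,0,0,0.05]])

```text
clock: 8.9
position: [475.7, 357.9, 87.4]
ee_rot: [0.924, -0.383, 0.0, -0.001]
contact_force: [-0.9, -0.8, -1.3]
gripper_width: 60.5
```

>>> drive_tool(steps=[[0.0213,-0.002,0,0,0.05],[0.0213,-0.002,0,0,0.05],[0.0213,-0.002,0,0,0.05],[0.0213,-0.002,0,0,0.05],[0.0213,-0.002,0,0,0.05],[0.0213,-0.002,0,0,0.05],[0.0213,-0.002,0,0,0.05],[0,0,0,0,0.05],[0,0,0.016,0,0.05],[0,0,0.016,0,0.05],[0,0,0.016,0,0.05],[0,0,0.014,0,0.05],[0,0,0,0,0.05],[0,0,0,0,0.05]])

```text
clock: 10.3
position: [590.4, 262.0, 23.8]
ee_rot: [0.924, -0.382, 0.0, 0.0]
contact_force: [-0.3, 0.1, -0.2]
gripper_width: 60.5
```

>>> drive_tool(steps=[[0,0,0.0015,0,0.05],[0,0,0.0015,0,0.05],[0,0,0.001,0,0.05],[0,0,0.001,0,0.05],[0,0,0,0,0.05]])

```text
clock: 10.8
position: [590.5, 261.6, 18.9]
ee_rot: [0.924, -0.383, -0.0, 0.0]
contact_force: [-0.5, -0.3, -0.9]
gripper_width: 60.2
```

>>> drive_tool(steps=[[0,0,0.001,0,0.05],[0,0,0.001,0,0.05],[0,0,0,0,0.05]])

```text
clock: 11.1
position: [590.4, 261.6, 16.7]
ee_rot: [0.924, -0.383, -0.0, 0.0]
contact_force: [-0.3, -1.1, -1.5]
gripper_width: 60.6
```

>>> drive_tool(steps=[[0,0,0.001,0,0.05],[0,0,0.001,0,0.05],[0,0,0,0,0.05]])

```text
clock: 11.4
position: [590.5, 261.6, 16.5]
ee_rot: [0.924, -0.382, 0.0, 0.0]
contact_force: [-3.4, -0.9, 6.6]
gripper_width: 60.6
```

>>> drive_tool(steps=[[0,0,0,0,0.085],[0,0,0,0,0.085],[0,0,0,0,0.085],[0,0,-0.025,0,0.085],[0,0,-0.03,0,0.085],[0,0,-0.04,0,0.085],[-0.021,-0.0067,-0.02,0,0.085],[-0.021,-0.0067,-0.02,0,0.085],[-0.021,-0.0067,-0.02,0,0.085],[-0.021,-0.0067,-0.02,0,0.085],[-0.021,-0.0067,-0.005,0,0.085],[-0.021,-0.0067,0,0,0.085],[-0.022,-0.0068,0,0,0.085],[0,0,0,8.5,0.085],[0,0,0,8.5,0.085],[0,0,0,8.5,0.085],[0,0,0,8.5,0.085],[0,0,0,8.5,0.085],[0,0,0,8.5,0.085],[0,0,0,8.5,0.085]])

```text
clock: 13.4
position: [519.1, 399.6, 194.6]
ee_rot: [-0.61, 0.793, -0.0, -0.0]
contact_force: [-0.0, -0.2, -0.2]
gripper_width: 84.9
```

```bash
python3 -c "
from h import *
go(519,399.5,110,-106)
im,_,_=shot('wrist','w3.png')
go(519,399.5,110,-106)"

```

```text
t 13.4 tcp [519.1 399.6 194.6] yaw -104.8 w 84.9 F [-0.  -0.2 -0.2] | delta tool m [0.0001 0.     0.0846] turn deg 1.2
t 13.4 tcp [519.  399.5 194.6] yaw -105.1 w 84.8 F [ 0.1 -0.6  0.2] | delta tool m [0.     0.     0.0846] turn deg 0.9
```

View pics/w3.png

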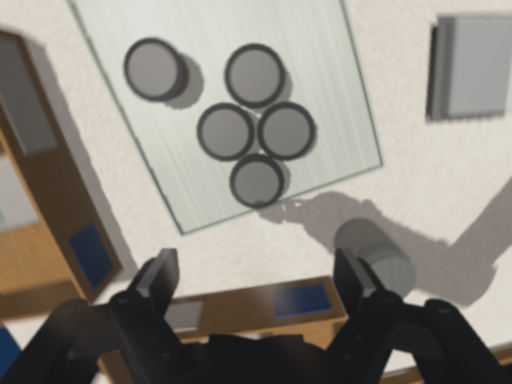

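View: four floor tubs at (257,180), (226,132), (287,130) and (255,75). The tub I just placed is at (155,70).

```bash
python3 - <<'E'
from lids import *
lids("w3.png",(110,20,330,215))
im,dep,c=load("w3.png"); P=cloud(c,dep)
for u,v in ((375,262),(370,220)): print(P[v,u].round())
E
```

```text
lid px [153.   70.1] area 3005 z 46.4 xy [587.1 262.2] r 29.3 res 2.2
lid px [251.8  75. ] area 2618 z 46.6 xy [494.7 292.6] r 27.1 res 3.3
lid px [222.2 131.9] area 2331 z 46.7 xy [538.6 337.7] r 27.6 res 3.1
lid px [286.  131.4] area 1901 z 46.9 xy [474.7 354. ] r 24.7 res 2.8
lid px [254.2 183.5] area 1801 z 46.6 xy [521.  399.6] r 26.3 res 2.9
[420. 496.  99.]
[392. 493.  16.]
```

>>> drive_tool(steps=[[0,0,0.035,1,0.085],[0,0,0.035,0,0.085],[0,0,0.035,0,0.085],[0,0,0.03,0,0.085],[0,0,0.02,0,0.085],[0,0,0.02,0,0.085],[0,0,0,0,0.085],[0,0,0,0,0.05],[0,0,0,0,0.05],[0,0,0,0,0.05],[0,0,0,0,0.05],[0,0,0,0,0.05],[0,0,0,0,0.05]])

```text
clock: 14.75
position: [519.8, 400.6, 21.7]
ee_rot: [-0.606, 0.796, 0.0, 0.002]
contact_force: [-0.1, 1.4, 6.2]
gripper_width: 60.6
```

>>> drive_tool(steps=[[0,0,-0.015,0,0.05],[0,0,-0.02,0,0.05],[0,0,-0.02,0,0.05],[0.022,-0.0144,0,0,0.05],[0.022,-0.0144,0,0,0.05],[0.022,-0.0144,0,0,0.05],[0.022,-0.0144,0,0,0.05],[0.022,-0.0144,0,0,0.05],[0.022,-0.0144,0,0,0.05],[0.022,-0.0144,0,0,0.05],[0.022,-0.0144,0,0,0.05],[0.022,-0.0144,0,0,0.05],[0.022,-0.0144,0,0,0.05],[0,0,0,0,0.05],[0,0,0.02,0,0.05],[0,0,0.02,0,0.05],[0,0,0.01,0,0.05],[0,0,0,0,0.05],[0,0,0,0,0.05]])

```text
clock: 16.65
position: [599.4, 149.5, 25.4]
ee_rot: [-0.606, 0.796, -0.0, 0.0]
contact_force: [0.8, -1.2, 0.1]
gripper_width: 60.2
```

>>> drive_tool(steps=[[0,0,0.0015,0,0.05],[0,0,0.0015,0,0.05],[0,0,0.001,0,0.05],[0,0,0,0,0.05]])

```text
clock: 17.05
position: [599.4, 149.3, 21.7]
ee_rot: [-0.605, 0.796, -0.0, 0.0]
contact_force: [-1.4, -0.3, 3.2]
gripper_width: 60.4
```

>>> drive_tool(steps=[[0,0,0,0,0.085],[0,0,0,0,0.085],[0,0,0,0,0.085],[0,0,-0.025,0,0.085],[0,0,-0.03,0,0.085],[0,0,-0.04,0,0.085],[-0.0237,0.0156,0,0,0.085],[-0.0237,0.0156,0,0,0.085],[-0.0237,0.0156,0,0,0.085],[-0.0237,0.0156,0,0,0.085],[-0.0237,0.0156,0,0,0.085],[-0.0237,0.0156,0,0,0.085],[-0.0237,0.0156,0,0,0.085],[0,0,0,8.4,0.085],[0,0,0,8.4,0.085],[0,0,0,8.4,0.085],[0,0,0,8.4,0.085],[0,0,0,8.4,0.085],[0,0,0,8.4,0.085],[0,0,0,8.4,0.085]])

```text
clock: 19.05
position: [538.1, 338.0, 115.7]
ee_rot: [-0.134, 0.991, -0.0, -0.0]
contact_force: [0.5, 0.2, -0.3]
gripper_width: 85.1
```

```bash
python3 -c "
from h import *
import lids
im,_,_=shot('wrist','w4.png')
go(538,338,20,-164)
"

```

```text
t 19.1 tcp [538.1 338.  115.7] yaw -164.9 w 85.0 F [0.8 0.2 0.6] | delta tool m [ 0.0001 -0.      0.0957] turn deg -0.9
```

View pics/w4.png

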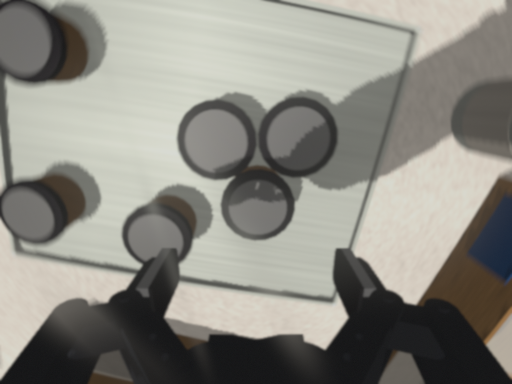

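>>> drive_tool(steps=[[0,0,0.03,0,0.085],[0,0,0.03,0,0.085],[0,0,0.018,0,0.085],[0,0,0.017,0,0.085],[0,0,0,0,0.085],[0,0,0,0,0.05],[0,0,0,0,0.05],[0,0,0,0,0.05],[0,0,0,0,0.05],[0,0,0,0,0.05],[0,0,0,0,0.05]])

```text
clock: 20.2
position: [539.0, 339.1, 22.7]
ee_rot: [-0.137, 0.991, 0.001, 0.001]
contact_force: [-0.7, 0.6, 6.8]
gripper_width: 60.1
```

>>> drive_tool(steps=[[0,0,-0.015,0,0.05],[0,0,0,0,0.05],[-0.0129,0.0107,0,0,0.05],[-0.0129,0.0107,0,0,0.05],[-0.0129,0.0107,0,0,0.05],[-0.0129,0.0107,0,0,0.05],[0,0,0,0,0.05],[0,0,0.01,0,0.05],[0,0,0.002,0,0.05],[0,0,0.001,0,0.05],[0,0,0,0,0.05],[0,0,0,0,0.05]])

```text
clock: 21.4
position: [576.2, 393.0, 22.8]
ee_rot: [-0.137, 0.991, -0.0, -0.0]
contact_force: [-1.0, -0.3, -0.9]
gripper_width: 59.9
```

>>> drive_tool(steps=[[0,0,0.001,0,0.05],[0,0,0.001,0,0.05],[0,0,0,0,0.085],[0,0,0,0,0.085],[0,0,0,0,0.085],[0,0,-0.025,0,0.085],[0,0,-0.03,0,0.085],[0,0,-0.04,0,0.085],[0.026,-0.0187,0,0,0.085],[0.026,-0.0187,0,0,0.085],[0.026,-0.0187,0,0,0.085],[0.026,-0.0187,0,0,0.085],[0,0,0,-8.5,0.085],[0,0,0,-8.5,0.085],[0,0,0,-8.5,0.085],[0,0,0,-8.5,0.085],[0,0,0,-8.5,0.085],[0,0,0,-8.5,0.085],[0,0,0,-8.5,0.085],[0,0,0,-8.5,0.085]])

```text
clock: 23.4
position: [496.5, 293.2, 115.8]
ee_rot: [-0.67, 0.743, -0.0, 0.0]
contact_force: [0.5, 0.2, 0.8]
gripper_width: 84.9
```

```bash
python3 -c "
from h import *
im,_,_=shot('wrist','w5.png')
go(496,293,20,-95)
import lids
lids.lids('w5.png',(120,10,400,260))
"

```

```text
t 23.4 tcp [496.5 293.2 115.8] yaw -95.7 w 84.9 F [-0.2  0.3  0.2] | delta tool m [0.0003 0.0005 0.0958] turn deg -0.7
lid px [281.7  15.6] area 628 z 46.8 xy [463.7 149.8] r 12.9 res 10.8
lid px [314.   20.6] area 120 z 44.6 xy [444.6 158.6] r 6.3 res 4.4
lid px [140.9 183.2] area 2681 z 46.8 xy [586.4 261.2] r 24.8 res 8.3
lid px [256.3 205.3] area 3140 z 46.6 xy [495.7 290.3] r 26.4 res 3.5
lid px [278.9 253.9] area 482 z 46.6 xy [481.3 335.9] r 14.1 res 9.4
lid px [165.9 254.3] area 201 z 137.3 xy [560.4 303.1] r 6.1 res 3.0
lid px [349.3 253.9] area 104 z 138.1 xy [433.3 315.3] r 4.5 res 2.7
```

View pics/w5.png

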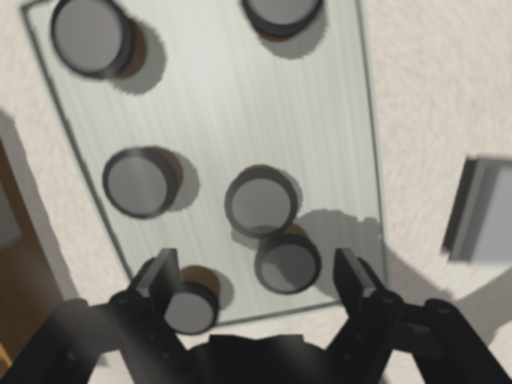

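>>> drive_tool(steps=[[0,0,0.03,0,0.085],[0,0,0.03,0,0.085],[0,0,0.018,0,0.085],[0,0,0.017,0,0.085],[0,0,0,0,0.085],[0,0,0,0,0.05],[0,0,0,0,0.05],[0,0,0,0,0.05],[0,0,0,0,0.05],[0,0,0,0,0.05],[0,0,0,0,0.05],[0,0,-0.015,0,0.05],[0,0,0,0,0.05],[0.0125,0.0093,0,0,0.05],[0.0125,0.0093,0,0,0.05],[0.0125,0.0093,0,0,0.05],[0.0125,0.0093,0,0,0.05],[0,0,0,0,0.05],[0,0,0,0,0.05]])

```text
clock: 25.35
position: [454.2, 247.7, 35.8]
ee_rot: [-0.667, 0.745, -0.0, 0.0]
contact_force: [-0.4, 0.8, -0.6]
gripper_width: 60.3
```

>>> drive_tool(steps=[[0,0,0.01,0,0.05],[0,0,0.002,0,0.05],[0,0,0.001,0,0.05],[0,0,0.001,0,0.05],[0,0,0,0,0.05],[0,0,0,0,0.085],[0,0,0,0,0.085],[0,0,0,0,0.085],[0,0,-0.025,0,0.085],[0,0,-0.04,0,0.085],[0,0,-0.05,0,0.085],[0,0,-0.05,0,0.085],[0.05,0,-0.05,0,0.085],[0.05,0,-0.05,0,0.085],[0.05,0,0,0,0.085],[0.05,0,0,0,0.085],[0,0,0,0,0.085]])

```text
clock: 27.05
position: [433.7, 73.8, 258.1]
ee_rot: [-0.665, 0.747, 0.0, 0.0]
contact_force: [0.8, -0.4, -1.1]
gripper_width: 84.9
```

```bash
python3 -c "
from h import *
im,_,_=shot('top','t6.png')
go(496,293,20,-95)
cv2.imwrite('pics/t6b.png',cv2.resize(im,(800,600),interpolation=2))
import lids
lids.TH=50
lids.lids('t6.png',(120,140,250,245))
"

```

```text
t 27.1 tcp [434.7  75.7 258. ] yaw -96.5 w 85.3 F [-0.5  0.4  1. ] | delta tool m [-0.2227 -0.036   0.2382] turn deg -1.5
lid px [224.1 164.8] area 296 z 47.7 xy [601.3 148.3] r 28.8 res 3.1
lid px [187.  166.9] area 301 z 47.7 xy [591.7 262.1] r 29.0 res 3.7
lid px [136.7 178. ] area 297 z 48.2 xy [553.4 414.7] r 28.7 res 3.5
lid px [204.  217.1] area 4161 z 595.2 xy [455.5 221.2] r 129.6 res 109.1
lid px [155.4 203.4] area 306 z 47.5 xy [476.6 353.1] r 28.6 res 8.2
```

View pics/t6b.png

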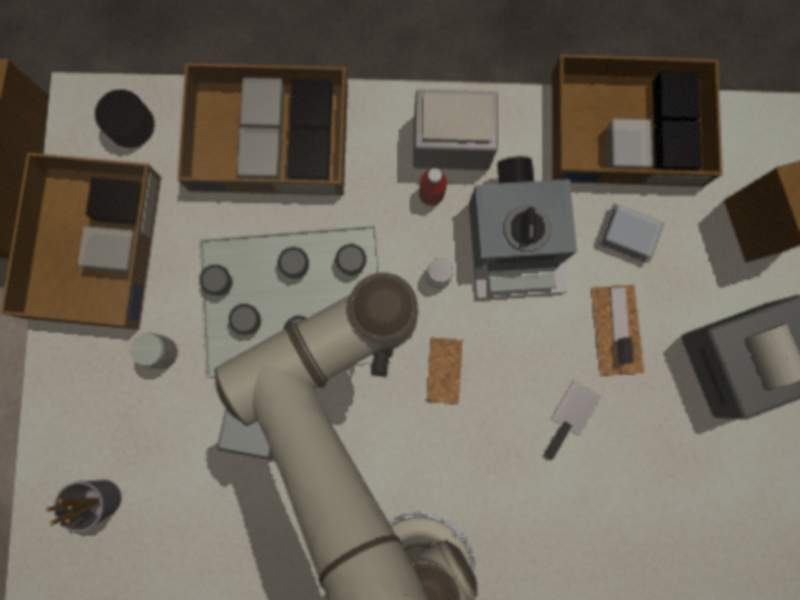

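A tub at (215,280) has been knocked aside, next to the tray's left rim. I'll look closer and move it back.

>>> drive_tool(steps=[[-0.0438,-0.0099,0.006,0,0.085],[-0.0438,-0.0099,0.006,0,0.085],[-0.0438,-0.0099,0.006,0,0.085],[-0.0438,-0.0099,0.006,0,0.085],[-0.0438,-0.0099,0.006,0,0.085],[-0.0438,-0.0099,0.006,0,0.085],[-0.0438,-0.0099,0.006,0,0.085],[-0.0438,-0.0099,0.006,0,0.085],[0,0,0.03,0,0.085],[0,0,0.02,0,0.085],[0,0,0,0,0.085],[0,0,0,0,0.085]])

```text
clock: 28.3
position: [552.3, 418.3, 159.3]
ee_rot: [-0.668, 0.744, -0.0, -0.0]
contact_force: [0.3, 0.8, 1.4]
gripper_width: 85.1
```

```bash
python3 -c "
from h import *
im,_,_=shot('wrist','w7.png')
go(553,415,22,-95)
import lids
lids.lids('w7.png',(120,10,400,240))
"

```

```text
t 28.4 tcp [552.8 418.5 160.7] yaw -96.2 w 85.0 F [-0.3  0.2  0.8] | delta tool m [ 0.0036 -0.0003  0.1387] turn deg -1.2
lid px [189.8  27.9] area 2100 z 46.8 xy [590.6 267.9] r 21.1 res 8.8
lid px [333.4 114.7] area 2515 z 46.7 xy [475.2 352.9] r 24.7 res 2.6
lid px [252.9 187.5] area 2465 z 46.4 xy [554.5 412.7] r 27.3 res 3.6
```

View pics/w7.png

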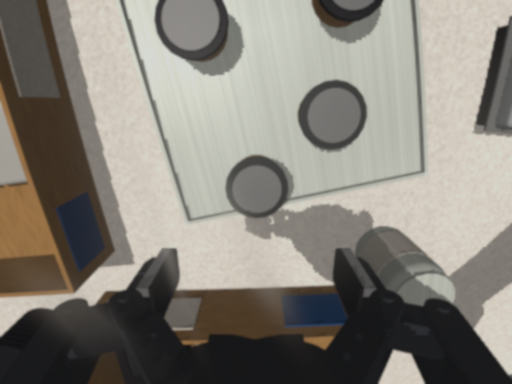

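>>> drive_tool(steps=[[0.0045,-0.0017,0.03,0,0.085],[0,0,0.035,0,0.085],[0,0,0.035,0,0.085],[0,0,0.02,0,0.085],[0,0,0.017,0,0.085],[0,0,0,0,0.085],[0,0,0,0,0.085],[0,0,0,0,0.05],[0,0,0,0,0.05],[0,0,0,0,0.05],[0,0,0,0,0.05],[0,0,0,0,0.05],[0,0,0,0,0.05],[0,0,-0.015,0,0.05],[0,0,0,0,0.05]])

```text
clock: 29.85
position: [554.7, 413.8, 40.3]
ee_rot: [-0.667, 0.745, 0.0, 0.002]
contact_force: [-1.1, 0.3, -0.5]
gripper_width: 60.1
```

```bash
python3 -c "
from h import *
go(575,385,24,-95)
"

```

```text
t 29.9 tcp [554.7 413.8  40.3] yaw -96.3 w 60.1 F [-1.1  0.3 -0.5] | delta tool m [ 0.0265 -0.0233  0.0163] turn deg -1.3
```

>>> drive_tool(steps=[[0.0088,-0.0078,0,0,0.05],[0.0088,-0.0078,0,0,0.05],[0.0088,-0.0078,0,0,0.05],[0,0,0.01,0,0.05],[0,0,0.003,0,0.05],[0,0,0.001,0,0.05],[0,0,0,0,0.05],[0,0,0,0,0.05]])

```text
clock: 30.65
position: [574.8, 382.6, 25.3]
ee_rot: [-0.667, 0.745, -0.001, -0.0]
contact_force: [-0.2, -4.8, 8.3]
gripper_width: 60.0
```

>>> drive_tool(steps=[[0,0,0,0,0.085],[0,0,0,0,0.085],[0,0,0,0,0.085],[0,0,-0.025,0,0.085],[0,0,-0.04,0,0.085],[0,0,-0.05,-8.5,0.085],[0,0,-0.05,-8.5,0.085],[0,0,-0.05,-8.5,0.085],[0,0,-0.05,-8.5,0.085],[0,0,-0.02,-8.5,0.085],[0,0,0,-8.5,0.085],[0,0,0,-8.5,0.085],[0,0,0,-8.5,0.085],[0,0,0,-8.5,0.085],[0,0,0,-8.5,0.085],[0,0,0,-8.5,0.085],[0,0,0,0,0.085],[0,0,0,0,0.085]])

```text
clock: 32.45
position: [573.8, 384.2, 308.2]
ee_rot: [1.0, -0.026, -0.0, 0.0]
contact_force: [-0.1, -0.0, -0.1]
gripper_width: 84.8
```

```bash
python3 -c "
from h import *
go(570,-185,300,0)
"

```

```text
t 32.5 tcp [573.8 384.2 308.2] yaw -2.9 w 84.8 F [-0.1 -0.  -0.1] | delta tool m [0.0256 0.5686 0.0084] turn deg -2.9
```

>>> drive_tool(steps=[[0.0018,0.0406,0,0,0.085],[0.0018,0.0406,0,0,0.085],[0.0018,0.0406,0,0,0.085],[0.0018,0.0406,0,0,0.085],[0.0018,0.0406,0,0,0.085],[0.0018,0.0406,0,0,0.085],[0.0018,0.0406,0,0,0.085],[0.0018,0.0406,0,0,0.085],[0.0018,0.0406,0,0,0.085],[0.0018,0.0406,0,0,0.085],[0.0018,0.0406,0,0,0.085],[0.0018,0.0406,0,0,0.085],[0.0018,0.0406,0,0,0.085],[0.0018,0.0406,0,0,0.085],[0,0,0,-3,0.085],[0,0,0,0,0.085],[0,0,0,0,0.085]])

```text
clock: 34.15
position: [571.4, -184.7, 308.6]
ee_rot: [1.0, 0.001, -0.0, -0.0]
contact_force: [-0.3, 0.6, 0.0]
gripper_width: 84.9
```

```bash
python3 -c "
from h import *
go(649,-183,230,0)
im,_,_=shot('wrist','w8.png')
im2,_,_=shot('side','s8.png')
a=im2[180:280,280:400]; cv2.imwrite('pics/s8b.png',cv2.resize(a,None,fx=5,fy=5,interpolation=2))
im3,_,_=shot('top','t8.png')
import lids; lids.TH=50; lids.lids('t8.png',(120,140,250,245))
"

```

```text
t 34.1 tcp [ 571.4 -184.7  308.6] yaw 0.1 w 84.9 F [-0.3  0.6  0. ] | delta tool m [ 0.0776 -0.0016  0.0786] turn deg 0.1
lid px [224.1 165.2] area 312 z 47.7 xy [599.9 148.2] r 29.5 res 3.6
lid px [186.9 167. ] area 299 z 48.4 xy [591.4 262.5] r 28.9 res 3.6
lid px [147.1 170.8] area 296 z 48.1 xy [576.4 384.1] r 28.9 res 3.4
lid px [155.4 203.5] area 316 z 48.0 xy [476.3 353.4] r 29.3 res 2.8
lid px [226.4 208.7] area 232 z 48.4 xy [465.8 137.1] r 24.8 res 5.8
lid px [190.6 211.3] area 321 z 47.5 xy [455.  245.4] r 29.4 res 3.2
```

View pics/w8.png

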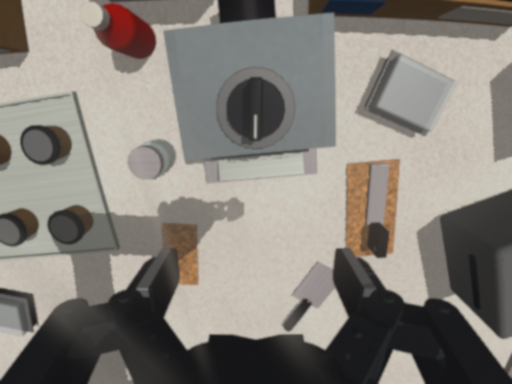

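View pics/s8b.png

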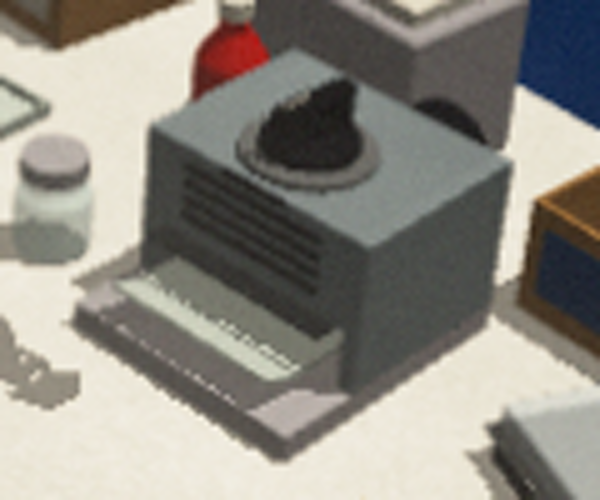

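Wrist view: the dial bar is near-vertical at (255,108), the flap plate is at (262,165), and the big mat with the gauge is at (373,205). All six tubs are well spread. Next I'll profile the dial and the flap from depth.

```bash
python3 - <<'E'
from h import *
im,dep,c=load("w8.png"); P=cloud(c,dep); z=P[...,2]
q=P[80:135,230:285].reshape(-1,3); b=q[(q[:,2]>166)]; print("bar",len(b),np.median(b[:,2]),cv2.minAreaRect(b[:,:2].astype(np.float32)))
m=np.zeros(z.shape,np.uint8); m[10:165,160:340]=(abs(z[10:165,160:340]-130)<4); m=cv2.morphologyEx(m,cv2.MORPH_OPEN,np.ones((3,3)))
print("box",np.median(z[m>0]),cv2.minAreaRect(P[m>0][:,:2].astype(np.float32)))
for u in (240,262,285):
    print(u,[tuple(P[v,u].round(0)[[0,2]].astype(int)) for v in range(140,195,2)])
g=im[130:200,190:330]; cv2.imwrite("pics/flap.png",cv2.resize(g,None,fx=5,fy=5,interpolation=2))
E
```

```text
bar 791 172.59814822220414 ((650.234130859375, -184.51568603515625), (13.96945571899414, 50.94612503051758), 89.5396957397461)
box 128.93316824524777 ((668.0713500976562, -183.17019653320312), (142.44557189941406, 181.40518188476562), 5.245866298675537)
240 [(np.int64(615), np.int64(135)), (np.int64(612), np.int64(134)), (np.int64(610), np.int64(135)), (np.int64(607), np.int64(128)), (np.int64(605), np.int64(130)), (np.int64(602), np.int64(129)), (np.int64(600), np.int64(130)), (np.int64(598), np.int64(129)), (np.int64(595), np.int64(129)), (np.int64(576), np.int64(36)), (np.int64(572), np.int64(35)), (np.int64(570), np.int64(36)), (np.int64(566), np.int64(36)), (np.int64(563), np.int64(36)), (np.int64(561), np.int64(38)), (np.int64(558), np.int64(40)), (np.int64(555), np.int64(40)), (np.int64(552), np.int64(41)), (np.int64(549), np.int64(41)), (np.int64(546), np.int64(43)), (np.int64(531), np.int64(-3)), (np.int64(527), np.int64(-2)), (np.int64(524), np.int64(-2)), (np.int64(520), np.int64(-2)), (np.int64(516), np.int64(-2)), (np.int64(513), np.int64(-2)), (np.int64(509), np.int64(-
[... 1093 characters left out ...]
), np.int64(128)), (np.int64(589), np.int64(60)), (np.int64(582), np.int64(36)), (np.int64(579), np.int64(35)), (np.int64(575), np.int64(34)), (np.int64(572), np.int64(35)), (np.int64(570), np.int64(37)), (np.int64(567), np.int64(38)), (np.int64(564), np.int64(38)), (np.int64(561), np.int64(41)), (np.int64(558), np.int64(41)), (np.int64(555), np.int64(41)), (np.int64(552), np.int64(43)), (np.int64(538), np.int64(-1)), (np.int64(534), np.int64(-2)), (np.int64(531), np.int64(-3)), (np.int64(528), np.int64(-1)), (np.int64(524), np.int64(-1)), (np.int64(520), np.int64(-1)), (np.int64(517), np.int64(-1)), (np.int64(513), np.int64(-1)), (np.int64(509), np.int64(-2)), (np.int64(506), np.int64(-1))]
```

View pics/flap.png

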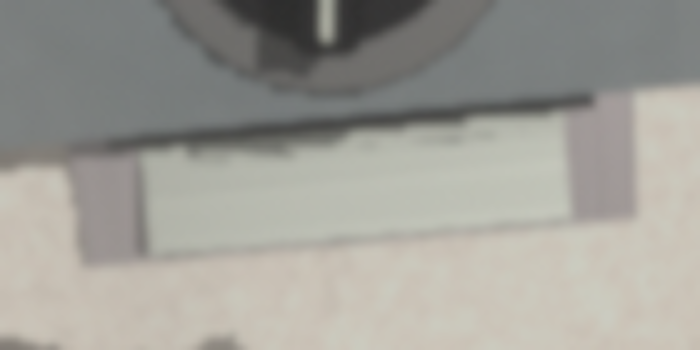

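>>> drive_tool(steps=[[0.026,0,0.03,0,0.05],[0.026,0,0.03,0,0.05],[0.026,0,0.03,0,0.05],[0,0,0.03,0.5,0.05],[0,0,0.012,0,0.05],[0,0,0,0,0.05],[0,0,0,0,0.05]])

```text
clock: 35.0
position: [650.0, -184.6, 178.5]
ee_rot: [1.0, -0.002, 0.001, 0.0]
contact_force: [0.8, -0.3, 0.9]
gripper_width: 50.3
```

```bash
python3 -c "
from h import *
go(649.5,-184.2,151,-0.5)
im,_,_=shot('wrist','w9.png')
"

```

```text
t 35.0 tcp [ 650.  -184.6  178.5] yaw -0.2 w 50.3 F [ 0.8 -0.3  0.9] | delta tool m [-0.0006 -0.0005  0.0275] turn deg 0.3
```

View pics/w9.png

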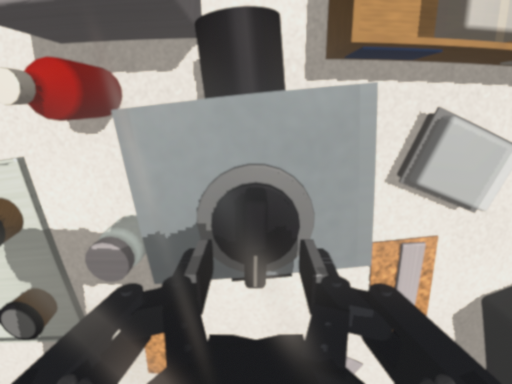

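The bar is centred between the fingers at (256,265).

>>> drive_tool(steps=[[0,0,0.013,0,0.05],[0,0,0.013,0,0.05],[0,0,0,0,0.05],[0,0,0,0,0.0],[0,0,0,0,0.0],[0,0,0,0,0.0],[0,0,0,0,0.0],[0,0,0,0,0.0],[0,0,0,0,0.0],[0,0,0,4,0.0],[0,0,0,4,0.0],[0,0,0,4,0.0],[0,0,0,0,0.0]])

```text
clock: 36.35
position: [649.7, -184.5, 151.3]
ee_rot: [0.994, -0.107, 0.001, 0.0]
contact_force: [-0.1, 2.7, 4.2]
gripper_width: 12.7
```

```bash
python3 -c "
from h import *
go(649.5,-184.2,151,-97)
print(arm.read_state()['wrist_torque'])
"

```

```text
t 36.4 tcp [ 649.7 -184.5  151.3] yaw -12.3 w 12.7 F [-0.1  2.7  4.2] | delta tool m [-0.0003 -0.0003  0.0003] turn deg 84.7
[ 0.70605234  0.21172261 -0.13957249]
```

>>> drive_tool(steps=[[0,0,0,7,0.0],[0,0,0,7,0.0],[0,0,0,7,0.0],[0,0,0,7,0.0],[0,0,0,7,0.0],[0,0,0,7,0.0],[0,0,0,7,0.0],[0,0,0,7,0.0],[0,0,0,7,0.0],[0,0,0,7,0.0],[0,0,0,7,0.0],[0,0,0,7,0.0],[0,0,0,0,0.0],[0,0,0,0,0.0]])

```text
clock: 37.75
position: [648.8, -185.1, 151.2]
ee_rot: [-0.669, 0.744, 0.0, -0.001]
contact_force: [-2.7, 1.2, 5.5]
gripper_width: 12.4
```

```bash
python3 -c "
from h import *
go(649.5,-184.2,151,-97)
print(arm.read_state()['wrist_torque'])
"

```

```text
t 37.8 tcp [ 648.8 -185.1  151.2] yaw -96.1 w 12.4 F [-2.7  1.2  5.5] | delta tool m [-0.001  -0.0006  0.0002] turn deg 0.9
[ 0.33486833  0.85052772 -0.02706558]
```

>>> drive_tool(steps=[[0,0,0,0,0.05],[0,0,0,0,0.05],[0,0,0,0,0.05],[0,0,-0.02,0,0.05],[0,0,-0.03,0,0.05],[0,0,-0.03,8,0.05],[0,0,-0.02,8,0.05],[0,0,0,8,0.05],[0,0,0,8,0.05],[0,0,0,8,0.05],[0,0,0,8,0.05],[0,0,0,8,0.05],[0,0,0,8,0.05],[0,0,0,8,0.05],[0,0,0,8,0.05],[0.04,0,0,0,0.05],[0.045,0,0,0,0.05],[0,0,0,0,0.05],[0,0,0,0,0.05]])

```text
clock: 39.65
position: [564.2, -190.5, 251.2]
ee_rot: [-0.033, 0.999, -0.0, 0.001]
contact_force: [0.4, -0.9, -0.2]
gripper_width: 50.0
```

```bash
python3 - <<'E'
from h import *
go(433,-397,150,-176)
im,dep,c=shot('wrist','w10.png'); P=cloud(c,dep)
cv2.imwrite('pics/w10b.png',im)
# profile along blower x axis through mid
ex=np.array([np.cos(np.radians(5.25)),np.sin(np.radians(5.25))]); o=np.array([648.6,-185.])
Q=P.reshape(-1,3); d=Q[:,:2]-o; lx=d@ex; ly=d@np.array([-ex[1],ex[0]])
for a in range(-160,-44,5):
    for lo,hi in ((-30,30),):
        k=(lx>a)&(lx<a+5)&(ly>lo)&(ly<hi)&(Q[:,2]<70); 
        if k.sum(): print(a,k.sum(),np.median(Q[k,2]).round(1),end=' ; ')
k=(abs(ly)>68)&(abs(ly)<88)&(lx>-108)&(lx<-85)&(Q[:,2]<60); print("\nplate",k.sum(),np.median(Q[k,2]))
k=(lx>-30)&(lx<100)&(abs(ly)<80)&(Q[:,2]<134)&(Q[:,2]>120); print("top",k.sum(),np.median(Q[k,2]))
E
```

```text
t 39.6 tcp [ 564.2 -190.5  251.2] yaw -176.3 w 50.0 F [ 0.4 -0.9 -0.2] | delta tool m [ 0.1444 -0.1975  0.1011] turn deg -0.3
-160 154 -1.2 ; -155 164 -1.1 ; -150 159 -1.0 ; -145 152 -1.1 ; -140 157 -0.9 ; -135 153 -0.9 ; -130 149 -1.0 ; -125 149 -0.9 ; -120 144 -0.9 ; -115 151 -0.9 ; -110 244 18.2 ; -105 250 31.7 ; -100 160 33.6 ; -95 152 31.9 ; -90 147 29.9 ; -85 147 28.1 ; -80 149 26.4 ; -75 160 27.4 ; -70 200 27.5 ; -65 314 51.8 ; -60 215 52.8 ; -55 249 53.8 ; -50 101 53.3 ; 
plate 473 19.175962631756818
top 4522 129.144716811231
```

View pics/w10b.png

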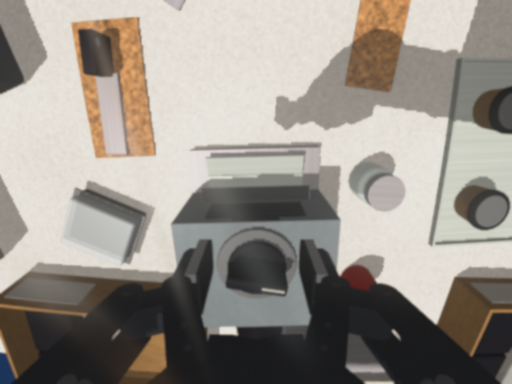

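The flap dropped about 8.5 mm, with its top now about 8 mm above the plate. Gauge: handle at (97,52), blade down to (115,152), on the larger mat. Next I'll fit its pose.

```bash
python3 - <<'E'
from h import *
im,dep,c=load("w10.png"); P=cloud(c,dep); hsv=cv2.cvtColor(im,cv2.COLOR_BGR2HSV)
x0,y0,x1,y1=60,5,170,170; h=hsv[y0:y1,x0:x1]; p=P[y0:y1,x0:x1]
m=(p[...,2]>42)&(p[...,2]<56)&(h[...,2]<80); q=p[m]; print("handle",m.sum(),cv2.minAreaRect(q[:,:2].astype(np.float32)))
print([ (k.tolist()) for k in h[[60,100],[48,50]]], h[130,40])
mt=(h[...,1]>110)&(h[...,2]>80); ys,xs=np.nonzero(mt); W=onz(c,np.c_[xs+x0,ys+y0],4)[:,:2]; print("mat",cv2.minAreaRect(W.astype(np.float32)))
bl=((h[...,1]<70)&(h[...,2]>90)).astype(np.uint8); n,l,s,ce=cv2.connectedComponentsWithStats(bl)
for i in range(1,n):
    if 200<s[i,4]<3000:
        ys,xs=np.nonzero(l==i); W=onz(c,np.c_[xs+x0,ys+y0],10)[:,:2]; print("blade?",s[i],cv2.minAreaRect(W.astype(np.float32)),W[np.argmax(W[:,0])])
cv2.imwrite("pics/gc.png",cv2.resize(im[0:175,50:180],None,fx=4,fy=3.4))
E
```

```text
handle 583 ((432.9844055175781, -396.59503173828125), (48.22071075439453, 16.683883666992188), 3.575831890106201)
[[14, 54, 95], [6, 18, 203]] [ 14 124 191]
mat ((475.34228515625, -389.22430419921875), (175.4517059326172, 87.55592346191406), 5.352926254272461)
blade? [  35   31   34  119 2116] ((484.0735778808594, -393.16876220703125), (152.89651489257812, 34.107826232910156), 2.937668800354004) [ 561.19371841 -404.30231963]
```

View pics/gc.png

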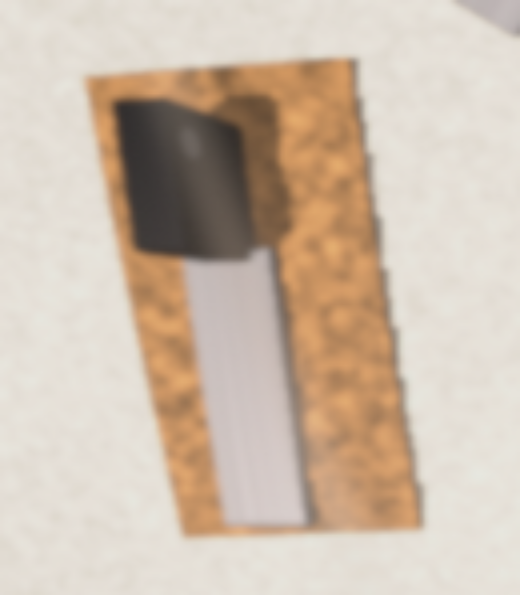

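>>> drive_tool(steps=[[0.024,-0.033,0,0,0.05],[0.024,-0.033,0,0,0.05],[0.024,-0.033,0.03,0,0.05],[0.024,-0.033,0.03,0,0.05],[0.024,-0.033,0.04,0,0.05],[0.024,-0.033,0.04,0,0.05],[0,0,0.02,0,0.05],[0,0,0,0,0.05],[0,0,0,0,0.05]])

```text
clock: 40.6
position: [441.2, -388.2, 101.5]
ee_rot: [-0.033, 0.999, -0.0, 0.0]
contact_force: [-0.5, -0.8, 1.0]
gripper_width: 49.9
```

```bash
python3 - <<'E'
from h import *
go(433,-397,14,-176.5)
im,dep,c=shot('wrist','w11.png'); P=cloud(c,dep)
m=(P[...,2]>44)&(P[...,2]<53); m[260:]=0
n,l,s,ce=cv2.connectedComponentsWithStats(m.astype(np.uint8))
for i in range(1,n):
    if s[i,4]>300: print(s[i],cv2.minAreaRect(P[l==i][:,:2].astype(np.float32)))
E
```

```text
t 40.6 tcp [ 441.2 -388.2  101.5] yaw -176.2 w 49.9 F [-0.5 -0.8  1. ] | delta tool m [ 0.0088 -0.0082  0.0875] turn deg 0.3
[   0   30   97  207 1814] ((392.377197265625, -544.1280517578125), (159.54562377929688, 9.024925231933594), 18.39690589904785)
[ 232  170   25   63 1443] ((431.3509216308594, -398.5865478515625), (49.97139358520508, 18.0103702545166), 2.5143871307373047)
```

View pics/w11.png

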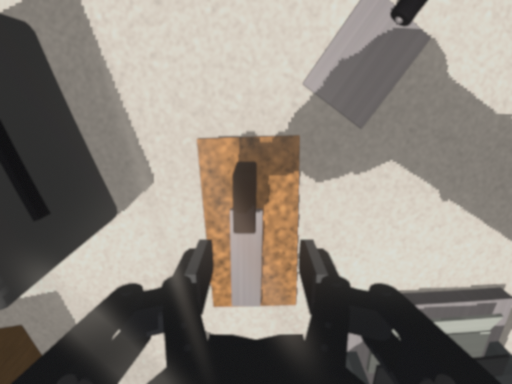

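The handle is at (246,195), slightly ahead of and left of the jaws. I'll correct by about 10 mm and go down.

>>> drive_tool(steps=[[0.0098,-0.0092,0,0,0.05],[0,0,0.03,0,0.05],[0,0,0.03,0,0.05],[0,0,0.015,0,0.05],[0,0,0.011,0,0.05],[0,0,0,0,0.05],[0,0,0,0,0.0],[0,0,0,0,0.0],[0,0,0,0,0.0],[0,0,0,0,0.0],[0,0,0,0,0.0],[0,0,0,0,0.0],[0,0,-0.02,0,0.0],[0,0,-0.03,0,0.0],[0,0,-0.03,0,0.0],[0,0,0,0,0.0],[0,0,0,0,0.0]])

```text
clock: 42.35
position: [430.3, -397.1, 95.6]
ee_rot: [-0.032, 0.999, 0.0, 0.0]
contact_force: [-0.3, -0.5, -2.7]
gripper_width: 17.2
```

```bash
python3 - <<'E'
from h import *
go(433,-397,14,-176.5)
im,dep,c=shot('wrist','w12.png'); P=cloud(c,dep)
g=(0,0)
E
```

```text
t 42.4 tcp [ 430.3 -397.1   95.6] yaw -176.3 w 17.2 F [-0.3 -0.5 -2.7] | delta tool m [-0.0027 -0.0001  0.0816] turn deg 0.2
```

View pics/w12.png

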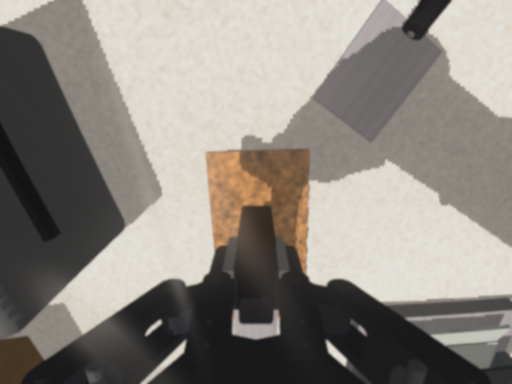

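>>> drive_tool(steps=[[0.0028,0.019,0,0,0.0],[0.0028,0.019,0,0,0.0],[0.0028,0.019,0,0,0.0],[0.0028,0.019,0,0,0.0],[0.0028,0.019,0,0,0.0],[0.0028,0.019,0,0,0.0],[0.0028,0.019,0,0,0.0],[0.0028,0.019,0,0,0.0],[0.0028,0.019,0,0,0.0],[0.0028,0.019,0,-1.5,0.0],[0,0,0.02,0,0.0],[0,0,0.02,0,0.0],[0,0,0.01,0,0.0],[0,0,0,0,0.0],[0,0,0,0,0.0]])

```text
clock: 43.9
position: [390.2, -209.7, 45.2]
ee_rot: [-0.045, 0.999, 0.0, -0.001]
contact_force: [0.2, 0.5, -1.5]
gripper_width: 17.1
```

```bash
python3 - <<'E'
from h import *
go(389.7,-208.8,33,-174.75)
im,dep,c=shot('side','s13.png'); P=cloud(c,dep)
cv2.imwrite('pics/s13b.png',cv2.resize(im[180:330,200:400],None,fx=4,fy=4,interpolation=2))
E
```

```text
t 43.9 tcp [ 390.2 -209.7   45.2] yaw -174.8 w 17.1 F [ 0.2  0.5 -1.5] | delta tool m [0.0004 0.001  0.0122] turn deg -0.0
```

View pics/s13b.png

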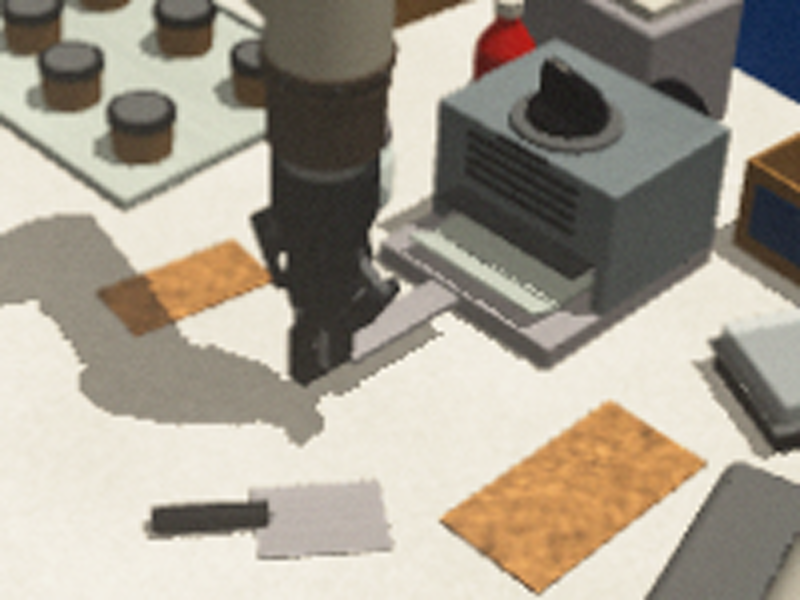

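```bash
python3 - <<'E'
from h import *
im,dep,c=load("s13.png"); ex=np.array([.9958,.0915]); ey=np.array([-.0915,.9958])
o=np.array([390.2,-209.7])
for a,b in ((130,15),(130,-15),(60,-15)): 
    p=o+a*ex+b*ey
    print(a,b,[(proj(c,[*p,zz])[0]-[200,180]).round(1)*4 for zz in (36.6,39.6,45)])
P=cloud(c,dep); Q=P.reshape(-1,3); d=Q[:,:2]-o; lx=d@ex; ly=d@ey
for x in range(55,135,10):
    k=(abs(ly)<12)&(lx>x)&(lx<x+10)&(Q[:,2]>22)&(Q[:,2]<60); print(x,k.sum(),np.median(Q[k,2]).round(1) if k.sum() else None)
E
```

```text
130 15 [array([433.6, 276.4]), array([433.6, 273.2]), array([434. , 267.6])]
130 -15 [array([462. , 294.8]), array([462.4, 291.6]), array([462.8, 286. ])]
60 -15 [array([396. , 334.4]), array([396.4, 331.2]), array([396.4, 325.6])]
55 16 38.1
65 17 38.7
75 15 37.7
85 22 37.7
95 17 38.7
105 16 38.0
115 17 37.6
125 1 36.5
```

>>> drive_tool(steps=[[0,0.001,0.006,0,0.0],[0,0,0.005,0,0.0],[0,0,0,0,0.0],[-0.008,0,0,0,0.0],[-0.008,0,0,0,0.0],[-0.009,0,0,0,0.0],[0,0,0,0,0.0],[0,0,0,0,0.0]])

```text
clock: 44.75
position: [415.3, -206.2, 34.3]
ee_rot: [-0.045, 0.999, 0.0, -0.0]
contact_force: [-0.5, -0.8, -0.2]
gripper_width: 17.4
```

>>> drive_tool(steps=[[0,0,0.0007,0,0.0],[0,0,0,0,0.0],[0,0,0,0,0.0]])

```text
clock: 45.05
position: [414.8, -206.3, 33.7]
ee_rot: [-0.045, 0.999, 0.0, -0.0]
contact_force: [-0.3, -0.6, -1.6]
gripper_width: 17.1
```

>>> drive_tool(steps=[[0,0,0.0007,0,0.0],[0,0,0,0,0.0],[0,0,0,0,0.0]])

```text
clock: 45.35
position: [415.0, -206.4, 33.1]
ee_rot: [-0.045, 0.999, -0.0, -0.0]
contact_force: [-0.1, 0.3, -0.6]
gripper_width: 17.3
```

>>> drive_tool(steps=[[0,0,0.0007,0,0.0],[0,0,0,0,0.0],[0,0,0,0,0.0]])

```text
clock: 45.65
position: [415.0, -206.4, 32.5]
ee_rot: [-0.045, 0.999, -0.0, 0.0]
contact_force: [-1.1, 0.3, 3.8]
gripper_width: 17.1
```

>>> drive_tool(steps=[[0,0,0.0005,0,0.0],[0,0,0,0,0.0],[0,0,0,0,0.0]])

```text
clock: 45.95
position: [414.9, -206.4, 32.1]
ee_rot: [-0.045, 0.999, -0.0, 0.0]
contact_force: [-4.5, -0.9, 5.5]
gripper_width: 16.8
```

>>> drive_tool(steps=[[0,0,-0.0005,0,0.0],[-0.003,0,0,0,0.0],[-0.003,0,0,0,0.0],[-0.003,0,0,0,0.0],[-0.003,0,0,0,0.0],[-0.003,0,0,0,0.0],[-0.003,0,0,0,0.0],[-0.003,0,0,0,0.0],[-0.003,0,0,0,0.0],[-0.003,0,0,0,0.0]])

```text
clock: 46.95
position: [438.8, -203.8, 31.9]
ee_rot: [-0.045, 0.999, 0.001, -0.004]
contact_force: [-10.7, -1.9, 8.5]
gripper_width: 17.2
```

>>> drive_tool(steps=[[-0.003,0,0,0,0.0],[-0.003,0,0,0,0.0],[-0.003,0,0,0,0.0],[-0.003,0,0,0,0.0]])

```text
clock: 47.35
position: [444.0, -202.5, 30.7]
ee_rot: [-0.044, 0.999, 0.002, -0.011]
contact_force: [-19.3, -2.2, 13.3]
gripper_width: 17.4
```

>>> drive_tool(steps=[[-0.003,0,0,0,0.0],[-0.003,0,0,0,0.0],[-0.003,0,0,0,0.0],[-0.003,0,0,0,0.0]])

```text
clock: 47.75
position: [454.6, -201.4, 30.5]
ee_rot: [-0.044, 0.999, 0.002, -0.012]
contact_force: [-21.6, -2.4, 17.5]
gripper_width: 17.1
```

>>> drive_tool(steps=[[-0.003,0,0,0,0.0],[-0.003,0,0,0,0.0],[-0.003,0,0,0,0.0],[-0.003,0,0,0,0.0]])

```text
clock: 48.15
position: [464.2, -200.6, 31.0]
ee_rot: [-0.044, 0.999, 0.002, -0.015]
contact_force: [-27.4, -1.9, 23.6]
gripper_width: 17.1
```

Drag and upward force rise together, so the arm is sagging and pressing the blade onto the plate. I'll relieve that before going on.

>>> drive_tool(steps=[[0.004,0,-0.0008,0,0.0],[0,0,-0.0007,0,0.0],[0,0,0,0,0.0],[0,0,0,0,0.0]])

```text
clock: 48.55
position: [465.8, -200.5, 31.3]
ee_rot: [-0.044, 0.999, 0.002, -0.009]
contact_force: [-10.6, -1.7, 2.9]
gripper_width: 17.0
```

```bash
python3 - <<'E'
from h import *
go(389.7,-208.8,33,-174.75); print(arm.read_state()['wrist_torque'])
im,dep,c=shot('side','s14.png')
cv2.imwrite('pics/s14b.png',cv2.resize(im[180:300,250:390],None,fx=5,fy=5,interpolation=2))
im,dep,c=shot('wrist','w14.png')
E
```

```text
t 48.5 tcp [ 465.8 -200.5   31.3] yaw -174.9 w 17.0 F [-10.6  -1.7   2.9] | delta tool m [ 0.0766 -0.0015 -0.0003] turn deg -0.2
[-0.41209991  3.45612064 -0.01316765]
```

View pics/s14b.png

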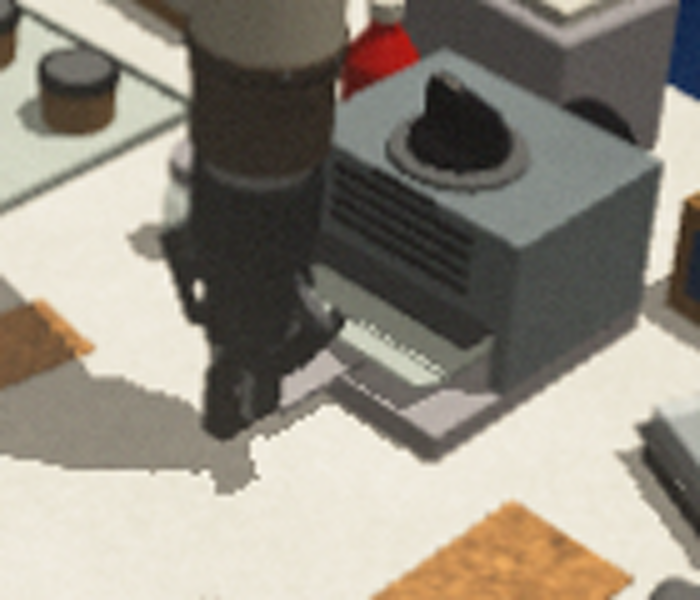

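View pics/w14.png

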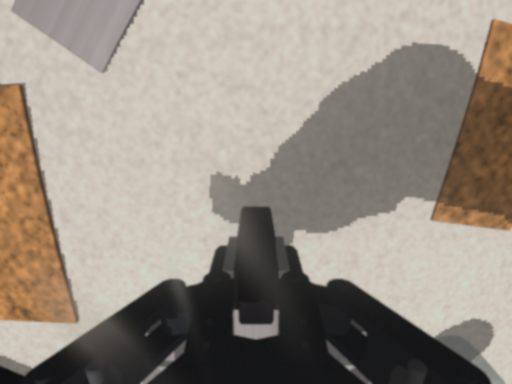

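>>> drive_tool(steps=[[-0.003,0,-0.0003,0,0.0],[-0.003,0,-0.0003,0,0.0],[-0.003,0,-0.0002,0,0.0],[-0.003,0,0,0,0.0]])

```text
clock: 49.05
position: [477.1, -199.4, 31.7]
ee_rot: [-0.044, 0.999, 0.002, -0.01]
contact_force: [-13.0, -1.4, 4.9]
gripper_width: 17.5
```

>>> drive_tool(steps=[[-0.003,0,-0.0002,0,0.0],[-0.003,0,-0.0002,0,0.0],[-0.003,0,0,0,0.0],[-0.003,0,0,0,0.0]])

```text
clock: 49.45
position: [489.0, -198.3, 32.2]
ee_rot: [-0.044, 0.999, 0.002, -0.01]
contact_force: [-11.3, -1.7, 5.9]
gripper_width: 17.3
```

```bash
cat > flapz.py <<'E'
from h import *
ex=np.array([np.cos(np.radians(5.25)),np.sin(np.radians(5.25))]); o=np.array([648.6,-185.])
def prof(fn):
    im,dep,c=load(fn); P=cloud(c,dep); Q=P.reshape(-1,3); d=Q[:,:2]-o; lx=d@ex; ly=d@np.array([-ex[1],ex[0]])
    r=[]
    for a in range(-105,-65,5):
        k=(lx>a)&(lx<a+5)&(ly>-55)&(ly<-18)&(Q[:,2]<48)&(Q[:,2]>22); r.append((a,int(k.sum()),round(float(np.mean(Q[k,2])),1)))
    k=(lx>-30)&(lx<60)&(ly>-80)&(ly<-45)&(abs(Q[:,2]-130)<6); r.append(("top",k.sum(),round(float(np.mean(Q[k,2])),1))); print(fn,r)
E
python3 - <<'E'
from flapz import *
shot('side','s15.png'); 
for f in ("side0.png","s13.png","s14.png","s15.png"): prof(f)
print(arm.read_state()["contact_force"],arm.read_state()["position"])
im,_,_=load("s15.png");cv2.imwrite('pics/s15b.png',cv2.resize(im[180:300,250:390],None,fx=5,fy=5,interpolation=2))
E
```

```text
side0.png [(-105, 12, 40.9), (-100, 10, 40.6), (-95, 13, 38.2), (-90, 6, 38.3), (-85, 8, 37.3), (-80, 14, 36.6), (-75, 13, 36.1), (-70, 10, 36.9), ('top', np.int64(186), 130.3)]
s13.png [(-105, 19, 33.6), (-100, 8, 33.9), (-95, 9, 32.0), (-90, 6, 30.2), (-85, 12, 28.6), (-80, 11, 29.0), (-75, 13, 28.7), (-70, 12, 29.0), ('top', np.int64(192), 130.5)]
s14.png [(-105, 15, 37.8), (-100, 11, 35.7), (-95, 13, 32.8), (-90, 9, 34.7), (-85, 6, 33.3), (-80, 15, 31.8), (-75, 16, 32.8), (-70, 11, 34.1), ('top', np.int64(190), 130.2)]
s15.png [(-105, 16, 36.5), (-100, 11, 36.8), (-95, 10, 33.6), (-90, 7, 34.5), (-85, 8, 32.5), (-80, 12, 31.9), (-75, 14, 30.9), (-70, 16, 32.7), ('top', np.int64(192), 130.5)]
[-9.44847913 -0.38562086  2.50235127] [ 489.86398078 -198.36700846   32.25115978]
```

View pics/s15b.png

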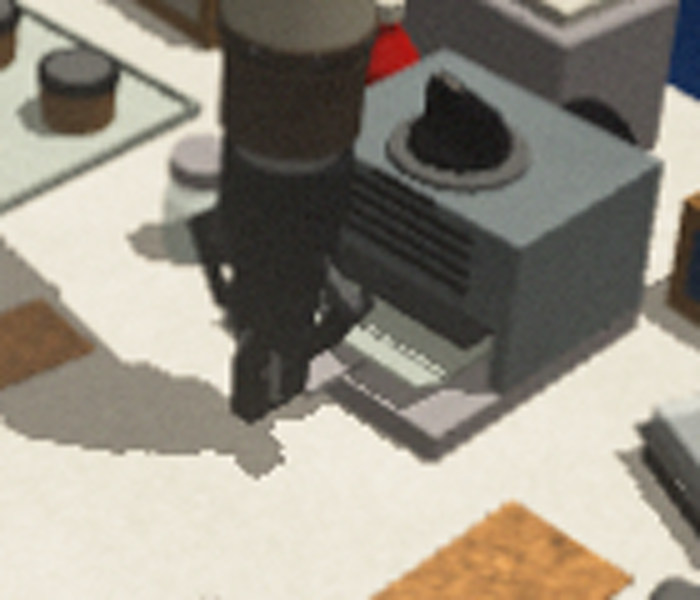

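The blade is about 45 mm into the slot. It lifts the flap by about 3 mm, so the gap is about 3 mm, mid-range. I'll check the drag with a small out-and-in slide.

>>> drive_tool(steps=[[0.003,0,0,0,0.0],[0.003,0,0,0,0.0],[0.003,0,0,0,0.0],[0.003,0,0,0,0.0],[0.003,0,0,0,0.0],[0.003,0,0,0,0.0]])

```text
clock: 50.1
position: [480.5, -200.4, 35.0]
ee_rot: [-0.046, 0.999, -0.0, 0.001]
contact_force: [4.5, 0.1, -9.2]
gripper_width: 17.1
```

>>> drive_tool(steps=[[-0.003,0,0,0,0.0],[-0.003,0,0,0,0.0],[-0.003,0,0,0,0.0],[-0.003,0,0,0,0.0],[-0.003,0,0,0,0.0],[-0.003,0,0,0,0.0]])

```text
clock: 50.7
position: [496.9, -198.7, 34.5]
ee_rot: [-0.045, 0.999, 0.0, -0.001]
contact_force: [-4.3, -0.6, -7.2]
gripper_width: 17.2
```

>>> drive_tool(steps=[[0.003,0,-0.0003,0,0.0],[0.003,0,-0.0003,0,0.0],[0.003,0,0,0,0.0],[0.003,0,0,0,0.0]])

```text
clock: 51.1
position: [490.6, -200.0, 36.9]
ee_rot: [-0.046, 0.999, -0.001, 0.005]
contact_force: [5.8, 0.9, -11.3]
gripper_width: 17.0
```

>>> drive_tool(steps=[[0.003,0,0,0,0.0],[0.003,0,0,0,0.0]])

```text
clock: 51.3
position: [484.6, -200.6, 36.9]
ee_rot: [-0.046, 0.999, -0.001, 0.005]
contact_force: [6.2, 1.3, -11.5]
gripper_width: 17.1
```

>>> drive_tool(steps=[[0,0,0.001,0,0.0],[0,0,0.001,0,0.0],[0,0,0.001,0,0.0],[0,0,0.0005,0,0.0],[0,0,0,0,0.0]])

```text
clock: 51.8
position: [482.1, -200.7, 33.3]
ee_rot: [-0.046, 0.999, -0.001, 0.003]
contact_force: [5.4, 1.8, -3.3]
gripper_width: 17.4
```

>>> drive_tool(steps=[[-0.003,0,0,0,0.0],[-0.003,0,0,0,0.0],[-0.003,0,0,0,0.0],[-0.003,0,0,0,0.0]])

```text
clock: 52.2
position: [482.0, -200.0, 32.7]
ee_rot: [-0.044, 0.999, 0.001, -0.01]
contact_force: [-22.0, -1.7, 22.7]
gripper_width: 17.4
```

>>> drive_tool(steps=[[0.003,0,0.0004,0,0.0],[0.003,0,0.0004,0,0.0],[0.003,0,0,0,0.0],[0.003,0,0,0,0.0]])

```text
clock: 52.6
position: [481.8, -200.6, 32.2]
ee_rot: [-0.046, 0.999, -0.0, 0.003]
contact_force: [6.1, 1.1, -3.9]
gripper_width: 17.3
```

>>> drive_tool(steps=[[0.003,0,0.0002,0,0.0],[0.003,0,0,0,0.0]])

```text
clock: 52.8
position: [477.5, -201.2, 32.0]
ee_rot: [-0.046, 0.999, -0.001, 0.004]
contact_force: [6.6, 1.2, -3.4]
gripper_width: 16.9
```

>>> drive_tool(steps=[[0.004,0,0,0,0.0],[0.004,0,0,0,0.0],[0.004,0,0,0,0.0]])

```text
clock: 53.1
position: [465.3, -202.3, 31.9]
ee_rot: [-0.046, 0.999, -0.001, 0.003]
contact_force: [7.1, 0.4, -3.6]
gripper_width: 17.4
```

```bash
cat >> flapz.py <<'E'
def avg(n=6):
    D=[]
    for i in range(n):
        im,dep,c=shot('side'); P=cloud(c,dep); Q=P.reshape(-1,3); d=Q[:,:2]-o; lx=d@ex; ly=d@np.array([-ex[1],ex[0]])
        k=(lx>-104)&(lx<-68)&(ly>-55)&(ly<-18)&(Q[:,2]<46)&(Q[:,2]>23); z=Q[k,2]+np.where(lx[k]<-75,(lx[k]+75)*10/28,0); D.append(np.median(z))
    print("flap z",np.mean(D).round(2),np.std(D).round(2),k.sum())
E
python3 -c "
from flapz import *
avg(); go(390,-209,60,-174.8)"
```

```text
flap z 30.58 0.25 77
t 53.4 tcp [ 464.6 -202.3   31.8] yaw -174.7 w 17.5 F [ 4.5  0.5 -1.3] | delta tool m [ 0.0747  0.0002 -0.0285] turn deg 0.1
```

Next I'll withdraw fully and measure again with the blade out.

>>> drive_tool(steps=[[0.008,0,0,0,0.0],[0.008,0,0,0,0.0],[0.008,0,0,0,0.0],[0.008,0,0,0,0.0],[0.008,0,0,0,0.0],[0.01,0,0,0,0.0],[0.015,0,-0.005,0,0.0],[0.01,0,-0.02,0,0.0],[0,0,-0.03,0,0.0],[0,0,-0.01,0,0.0],[0,0,0,0,0.0]])

```text
clock: 54.5
position: [387.0, -209.0, 97.2]
ee_rot: [-0.045, 0.999, -0.0, 0.001]
contact_force: [-0.1, -1.2, -1.0]
gripper_width: 17.3
```

```bash
python3 -c "
from flapz import *
avg(); go(431,-397.3,95,-176.3)
shot('wrist','w16.png')"
```

```text
flap z 26.44 0.19 73
t 54.8 tcp [ 386.4 -208.7   94.9] yaw -174.8 w 17.0 F [-0.5 -0.3 -1.8] | delta tool m [-0.0274 -0.1919 -0.0003] turn deg 1.5
```

View pics/w16.png

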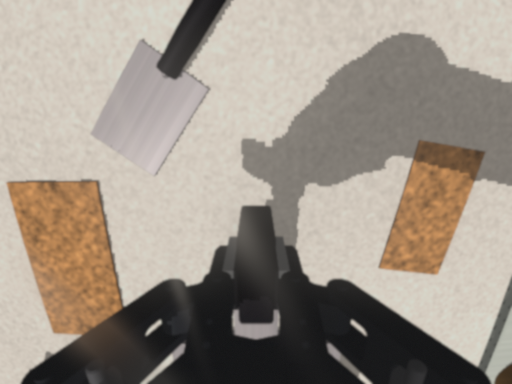

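```bash
python3 - <<'E'
from flapz import *
for f in ("side0.png","s8.png","s13.png","s14.png","s15.png"):
    im,dep,c=load(f); P=cloud(c,dep); Q=P.reshape(-1,3); d=Q[:,:2]-o; lx=d@ex; ly=d@np.array([-ex[1],ex[0]])
    k=(lx>-104)&(lx<-68)&(ly>-55)&(ly<-18)&(Q[:,2]<46)&(Q[:,2]>23); z=Q[k,2]+np.where(lx[k]<-75,(lx[k]+75)*10/28,0)
    p=(lx>-106)&(lx<-68)&(ly>-85)&(ly<-68)&(Q[:,2]<28)&(Q[:,2]>14)
    print(f,k.sum(),np.median(z).round(2),"plate",p.sum(),np.median(Q[p,2]).round(2))
E
```

```text
side0.png 76 34.73 plate 45 19.74
s8.png 68 34.85 plate 47 19.32
s13.png 83 26.3 plate 44 19.4
s14.png 78 30.7 plate 47 19.53
s15.png 72 30.02 plate 43 19.54
```

With the blade out, the flap reads about 3.7 to 4.1 mm lower than with it in, so the gap is about 2 to 2.5 mm and the press about 6 N. That agrees with the withdrawal drag and is within range. I'll lay the gauge back, centred on the larger mat.

>>> drive_tool(steps=[[-0.0022,-0.0188,0,0,0.0],[-0.0022,-0.0188,0,0,0.0],[-0.0022,-0.0188,0,0,0.0],[-0.0022,-0.0188,0,0,0.0],[-0.0022,-0.0188,0,0,0.0],[-0.0022,-0.0188,0,0,0.0],[-0.0022,-0.0188,0,0,0.0],[-0.0022,-0.0188,0,0,0.0],[-0.0022,-0.0188,0,0,0.0],[-0.0022,-0.0188,0,0,0.0],[0,0,0,0,0.0],[0,0,0,0,0.0],[0,0,0.03,0,0.0],[0,0,0.025,0,0.0],[0,0,0.012,0,0.0],[0,0,0,0,0.0],[0,0,0,0,0.0]])

```text
clock: 56.55
position: [426.7, -394.1, 29.7]
ee_rot: [-0.046, 0.999, -0.0, 0.0]
contact_force: [1.1, 0.3, -1.3]
gripper_width: 17.0
```

```bash
python3 -c "
from h import *
go(425.5,-393.8,16,-174.8)
shot('wrist','w17.png')
im,_,_=shot('side','s17.png');cv2.imwrite('pics/s17b.png',cv2.resize(im[230:350,240:400],None,fx=4,fy=4,interpolation=2))"
```

```text
t 56.5 tcp [ 426.7 -394.1   29.7] yaw -174.7 w 17.0 F [ 1.1  0.3 -1.3] | delta tool m [0.0012 0.0004 0.0137] turn deg 0.1
```

View pics/s17b.png

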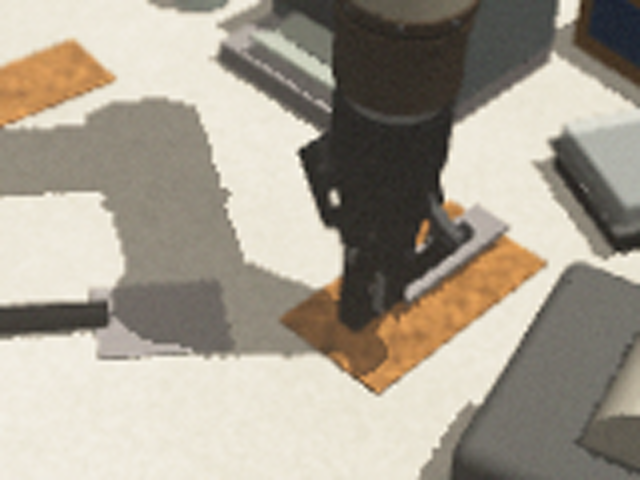

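The gauge is over the middle of the larger mat, with its tip at (500,215). I'll lower it the last stretch.

>>> drive_tool(steps=[[0,0,0.006,0,0.0],[0,0,0.004,0,0.0],[0,0,0.002,0,0.0],[0,0,0,0,0.0],[0,0,0,0,0.0]])

```text
clock: 57.15
position: [426.1, -394.1, 17.0]
ee_rot: [-0.045, 0.999, 0.0, -0.0]
contact_force: [-0.0, 0.1, -0.9]
gripper_width: 17.6
```

>>> drive_tool(steps=[[0,0,0.001,0,0.0],[0,0,0.0005,0,0.0],[0,0,0,0,0.0]])

```text
clock: 57.45
position: [426.2, -394.1, 16.9]
ee_rot: [-0.046, 0.999, -0.0, -0.0]
contact_force: [-2.1, 2.0, 7.1]
gripper_width: 17.2
```

Contact. I'll release and retreat clear for the final look.

>>> drive_tool(steps=[[0,0,0,0,0.05],[0,0,0,0,0.05],[0,0,0,0,0.05],[0,0,0,0,0.05],[0,0,-0.02,0,0.05],[0,0,-0.03,0,0.05],[0,0,-0.05,0,0.05],[0,0,-0.05,0,0.05],[0,0.04,-0.05,0,0.05],[0,0.04,-0.02,0,0.05],[0,0.04,0,0,0.05],[0,0.04,0,0,0.05],[0,0.04,0,0,0.05],[0,0,0,0,0.05],[0,0,0,0,0.05]])

```text
clock: 58.95
position: [409.0, -203.0, 225.0]
ee_rot: [-0.047, 0.999, -0.0, 0.0]
contact_force: [0.0, 0.4, -0.2]
gripper_width: 50.0
```

```bash
python3 - <<'E'
from flapz import *
import lids
avg(3)
im,dep,c=shot('top','t18.png'); cv2.imwrite('pics/t18b.png',cv2.resize(im,(800,600),interpolation=2))
lids.TH=50; lids.lids('t18.png',(120,140,250,245))
P=cloud(c,dep); hsv=cv2.cvtColor(im,cv2.COLOR_BGR2HSV)
q=P[175:245,375:415].reshape(-1,3); hd=q[(q[:,2]>42)&(q[:,2]<56)&(q[:,1]<-350)]; print("handle",len(hd),cv2.minAreaRect(hd[:,:2].astype(np.float32)))
z=P[...,2]; m=(z>165)&(z<185);m[:, :290]=0; m[:,380:]=0; m[200:]=0;m[:100]=0
print("bar",cv2.minAreaRect(P[m][:,:2].astype(np.float32)))
go(0,0,0)
# diff with first top image, bystander regions
i0,_,_=load('top0.png')
E
```

```text
flap z 26.37 0.13 67
lid px [224.  165.4] area 303 z 47.6 xy [599.8 148.5] r 28.9 res 7.6
lid px [187.2 167.2] area 310 z 48.0 xy [591.  261.6] r 29.4 res 3.4
lid px [147.2 170.9] area 303 z 47.7 xy [576.1 383.9] r 29.1 res 3.1
lid px [155.6 203.5] area 318 z 47.7 xy [476.7 352.7] r 29.2 res 8.4
lid px [226.6 210.1] area 316 z 48.0 xy [461.3 136.1] r 29.3 res 5.9
lid px [190.7 211.4] area 324 z 47.8 xy [454.8 245.1] r 29.5 res 1.6
handle 14 ((406.284912109375, -399.7591552734375), (9.671469688415527, 21.976078033447266), 36.0663948059082)
bar ((649.7880859375, -184.65296936035156), (60.807533264160156, 15.738396644592285), 83.32035827636719)
t 59.1 tcp [ 408.9 -204.5  224.4] yaw -174.9 w 49.8 F [-0.2  0.1  0.1] | delta tool m [0.389  0.2402 0.2245] turn deg None
```

View pics/t18b.png

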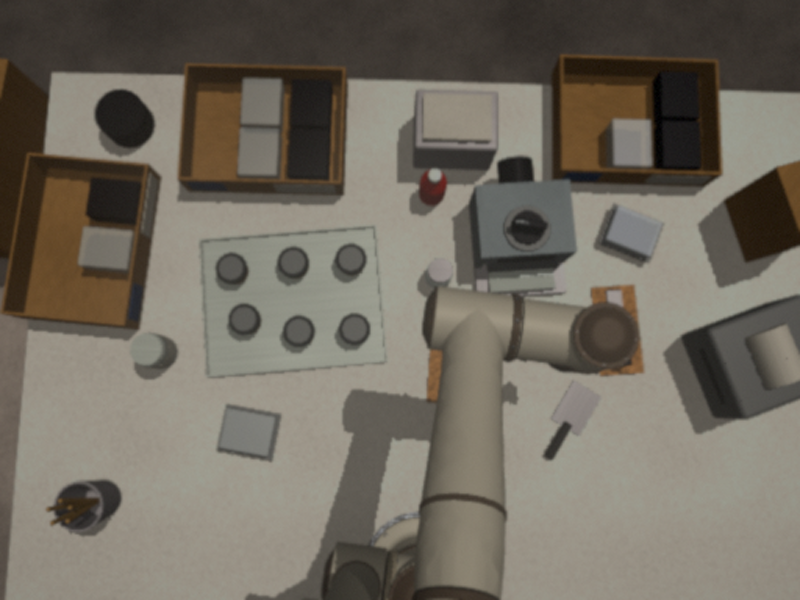

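Top view: six tubs spread over the tray and the bystanders where they were. The arm hides the gauge, so I'll check it in the wrist and side views.

```bash
python3 - <<'E'
from h import *
im,dep,c=shot('wrist','w18.png'); P=cloud(c,dep)
a=im
s,_,_=shot('side','s18.png'); b=cv2.resize(s[230:350,260:400],None,fx=3.2,fy=3.2,interpolation=2)
o=np.zeros((384,512+b.shape[1],3),np.uint8); o[:,:512]=a; o[:b.shape[0],512:]=b[:384]
cv2.imwrite('pics/f18.png',cv2.resize(o,(800,int(384*800/o.shape[1]))))
m=(P[...,2]>43)&(P[...,2]<53)&(P[...,1]<-370)&(P[...,1]>-430)
n,l,st_,ce=cv2.connectedComponentsWithStats(m.astype(np.uint8))
for i in range(1,n):
    if st_[i,4]>100: print(st_[i],cv2.minAreaRect(P[l==i][:,:2].astype(np.float32)),np.median(P[l==i][:,2]))
E
```

```text
[ 91 157  22  40 613] ((426.02166748046875, -393.83203125), (49.760066986083984, 18.455734252929688), 5.758852481842041) 47.74560703296436
```

View pics/f18.png

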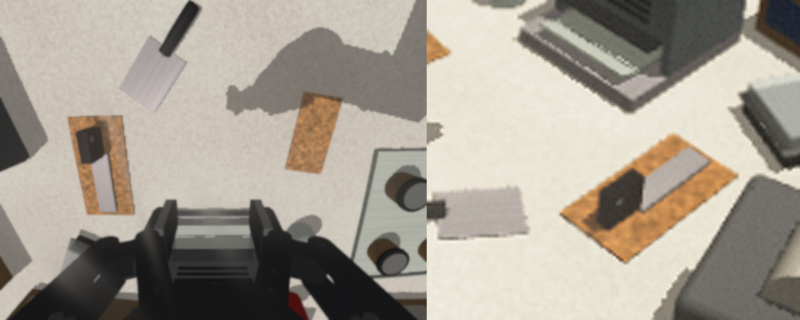

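The gauge lies flat and centred on the larger mat, with its handle at (426,-394) and a yaw of about 5.8°. Everything checks out, so I'm handing in.

```bash
python3 -c "
from bench import arm
print(arm.job_done())"
```

```text
the job is handed in; nothing more can be done
None
```

The job is done and handed in at about 59 s of robot time. All six tubs are spread upright on the tray, the dial is set, and the gauge is back on the larger mat.

- **Tubs:** The closest two are about 105 mm apart centre to centre, which leaves about 43 mm clear. All lids read about 48 mm high in the final top view. One tub was knocked to the rim partway through, and I put it back.
- **Dial:** I turned it about 96° clockwise, which lowered the flap by about 8.4 mm. It still read the same in the last check.
- **Blade test:** The blade went about 45 mm into the slot and lifted the flap by about 3.1 to 4.1 mm. That puts the gap at about 2 to 3 mm and the press at about 5 to 7 N. Sliding it out met a drag of 6 to 7 N.
- **Gauge:** It lies flat and centred on the larger mat. The other things on the counter looked unmoved in the last top, side and wrist pictures.

**Where checks disagreed:**
- Pushing the blade in read up to 27 N, because the arm sagged and pressed the blade onto the floor plate. I relied on the drag when sliding out and on the flap's rise instead.
- The gap estimates ran from 1.7 to 3.1 mm. All are within the allowed 1.3 to 5 mm, but most are towards its tight end.

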